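Clear the saw table: pack the offcuts, hang up the push blocks

ROBOT

A 6-joint arm with a two-finger parallel gripper is mounted at the origin on a cart in front of the work surface, level with it; the furniture and walls round the work are solid. World frame = base frame: x ahead of the robot, y to its left, z up, the work surface at z = 0. Lengths are in m, angles in rad, forces in N, time in s.
With the tool pointing down it reaches from about 0.4 to 0.825 m from the base axis. Payload 7 kg.
Tool frame: the origin (TCP) lies at the very end of the fingers, on their centre line; the grasp point (between the pads) lies 19 mm behind it (ctrl.pinch_z is the distance from the TCP to the grasp point, in m); z points along the fingers, y is the line along which they close (so a half turn about z gives the same grasp; the last joint's range is limited). The gripper opens to 88 mm and grips with 3 to 60 N. Pads are 19 mm wide; open, the fingers measure 130 mm over their backs; the gripper's body (78 mm by 193 mm) begins 47 mm behind the grasp point.
Start: joints at [-1.061, 0.359, 0.012, 0, -1.224, -0.288], TCP at [0.148, -0.658, 0.227] pointing down, gripper open.
Joint ranges: [-3.07, 3.07], [-1.43, 2.12], [-1.02, 1.25], [-3.03, 1.67], [-3.05, -0], [-3.03, 3.03]. Speed limits (rad/s): [2.39, 2.39, 3.01, 3.14, 3.14, 3.14].

INTERFACE

Orientations are given as a unit quaternion [w, x, y, z].
In Python, from cell import ctrl gives the robot as it stands.
- The arm moves only by the shell command python3 -m crank 'ROWS'. ROWS is JSON, a list that holds one entry, the list of rows, each a list of 7 numbers: the shift along the tool's x, y, z in units of 25 mm (1.0 is 25 mm), then the turn, a rotation vector about the tool's x, y, z in units of 6 degrees (1.0 is 6 degrees), then the finger opening in mm, from 0 to 87.6. A call has 1 to 12 rows; each row shifts and turns the commanded pose from where the row before left it, along the tool's axes as they then stand; what a row does not reach is not made up. A row lasts 1/8 s, in which the tool goes at most 62.5 mm and 10.7 degrees, less where a joint would pass 70% of its speed; a pose out of reach is approached as far as the arm can. A call is refused whole if a number of a shift passes 1 or a number of a turn 1, either way. A call with a gripper value outside its range is refused whole. The fingers move at their own pace and stop on an object; the grip force is fixed at half the most. Time passes only in rows, so rows that do not move let the fingers close. It gives the time, the measured TCP pose, the force, the opening and the grip force at its end, in the units of the state.
- ctrl.observe(): the state, without advancing time (a new reading comes with each control period).
- ctrl.get_image(name): name is "scene" or "top" or "wrist"; returns a dict with "pixels" (480x640x3 uint8, red, green, blue), "mtx" (3x3 intrinsics, pixels), "eye" and "orientation" of the camera in the world. Camera axes: x right, y down, z forward; pixel columns grow to the right and rows downward; lengths in m; the calibration is good to about 2 mm. A picture is of the moment at which its call begins. There is no depth.
- ctrl.finish_job(): hands the job in; it is judged then, once.
The state is a dict: "t": time; "joint_positions": joint angles; "joint_vel": joint speeds; "tau": joint torques, N m; "tcp_pos": TCP position; "ee_rot": TCP orientation; "wrist_force": force on the tool from outside, world axes, zero at the start; "ft_torque": the same for the moment, N m; "width": finger opening in m; "grasp_force": force on a finger pad.
Only numpy, scipy, OpenCV 4.12 (cv2) and the standard library are available. Lean on these libraries where they do the work, as an engineer would, in place of code of your own. Each camera call takes 0.05 s, during which the arm holds its last target. There are 200 camera calls.

TASK

Clear the saw table for the next cut. Pack every loose wood offcut into the shallow plywood tray, all lying flat on its floor next to each other with the same side down as they lie now, none on the rim or on top of another, and hang both push blocks on the rack, each by its grip bar across both prongs of a hook of its own, hanging upright behind the upturned tips. Any order will do; leave the tape measure standing where it is.

Things in the scene. Friction and masses are not known exactly. Their poses are not given: they have to be found in the camera images.
- rack: hanging rack, fixed on the table left of the rip fence: dark steel foot 110 x 310 mm, grey posts, a light wooden rail 310 mm long with its top 215 mm above the table and two twin-prong steel hooks. Origin: on the table under the middle of the rail's front face; own -x is the way the hooks point (towards the fence), y along the rail, z up.
- hook_1 (a point): seat point of the hook at the +y end of the rail: midway between its two prongs, level with their top, 204 mm above the table, 60 mm out from the rail face; axes as the rack. Prongs: 8 mm thick round steel, 56 mm apart between centres, level along -x; the upturned tips begin 34 mm and end 48 mm out (-x) from this point and rise 14 mm above the prongs' top.
- hook_2 (a point): seat point of the hook at the -y end of the rail: midway between its two prongs, level with their top, 204 mm above the table, 60 mm out from the rail face; axes as the rack. Prongs: 8 mm thick round steel, 56 mm apart between centres, level along -x; the upturned tips begin 34 mm and end 48 mm out (-x) from this point and rise 14 mm above the prongs' top.
- tray: shallow plywood tray, fixed on the table right of the rip fence: inside 256 mm (own x) by 150 mm (own y), walls 6 mm thick, rim 15 mm above the table. Origin: centre of its underside. It just holds four offcuts in two rows of two, lengths along x. The rip fence beside it stands 62 mm above the table.
- tray_floor (a point): centre of the tray's inner floor, 6 mm above the table; axes as the tray's.
- board_dark: dark reddish-brown board offcut; 120 mm long, 50 mm wide, 30 mm high as it lies. Origin: centre of its underside. Own y axis along the 120 mm length, x along the 50 mm width, z up. Weighs about 100 g. May be absent.
- board_pale: pale board offcut; 120 mm long, 50 mm wide, 30 mm high as it lies. Origin: centre of its underside. Own y axis along the 120 mm length, x along the 50 mm width, z up. Weighs about 100 g. May be absent.
- batten: pale square batten offcut; 120 mm long, 38 mm wide, 38 mm high as it lies. Origin: centre of its underside. Own y axis along the 120 mm length, x along the 38 mm width, z up. Weighs about 100 g. May be absent.
- stub: short dark brown offcut; 75 mm long, 60 mm wide, 35 mm high as it lies. Origin: centre of its underside. Own y axis along the 75 mm length, x along the 60 mm width, z up. Weighs about 90 g. May be absent.
- push_block_1: table-saw push block standing on its sole: yellow pad 64 (x) x 122 (y) x 16 mm, black grip bar along y, 18 mm wide, underside 60 and top 76 mm above the sole, on two end legs; the opening under the bar is 96 mm along y, 44 mm high. Origin: centre of the sole; z up. Same either way round. 125 to 250 g.
- push_block_1_bar (a point): middle of the underside of the yellow push block's grip bar.
- push_block_2: table-saw push block standing on its sole: blue pad 64 (x) x 122 (y) x 16 mm, black grip bar along y, 18 mm wide, underside 60 and top 76 mm above the sole, on two end legs; the opening under the bar is 96 mm along y, 44 mm high. Origin: centre of the sole; z up. Same either way round. 125 to 250 g.
- push_block_2_bar (a point): middle of the underside of the blue push block's grip bar.
- tape_measure: yellow and black tape measure, 40 x 92 x 76 mm, standing loose on the table between the rip fence and the rack; a bystander. Origin: centre of its underside, own y along its length.

How it is judged:
By the outcome, as a careful person would: the job done as asked, in the order asked, and still so for the second after the job is handed in, with the robot touching nothing.
Of board_dark, board_pale, batten, stub only 3 to 4 are there at a start; the rules pass over those that are not, and their reading is None.
At some moment in a run one of board_dark, board_pale, batten, stub may be knocked a few centimetres aside while the robot is not near it.
It also fails if it takes over 210 s, if anything falls off the work surface, if the arm or the gripper's body presses on something with over 40 N, if the wrist force passes 120 N, or if a joint passes its speed limit or range.

## Working session

There is one attempt and no reset: what is moved stays moved. The work goes in short steps, Python scripts to look and compute and a shell command to move; the robot and the scene stay as the last step left them, time stands still between calls to the robot, and variables do not carry over. Pictures are saved under pics/ and viewed, at most 14 in all, crops included, and the job is handed in when it is done.

```bash
ls; mkdir -p pics; cat > h.py <<'E'
import numpy as np, cv2, json
from cell import ctrl
from scipy.spatial.transform import Rotation as R
def snap(n,f):
    im=ctrl.get_image(n); cv2.imwrite(f'pics/{f}.png',im['pixels'][:,:,::-1])
    np.savez(f'pics/{f}.npz',mtx=im['mtx'],eye=im['eye'],q=im['orientation']); return im
def cam(f):
    d=np.load(f'pics/{f}.npz'); q=d['q']
    M=q if q.shape==(3,3) else R.from_quat(np.roll(q,-1)).as_matrix()
    return d['mtx'],d['eye'],M
def ray(f,u,v):
    K,e,M=cam(f); return e, M@np.linalg.solve(K,[u,v,1])
def atz(f,u,v,z):
    e,d=ray(f,u,v); return e+d*(z-e[2])/d[2]
def proj(f,p):
    K,e,M=cam(f); c=K@(M.T@(np.asarray(p)-e)); return c[:2]/c[2]
def tri(*obs):
    A=np.zeros((3,3));b=np.zeros(3)
    for f,u,v in obs:
        e,d=ray(f,u,v); d=d/np.linalg.norm(d); P=np.eye(3)-np.outer(d,d); A+=P;b+=P@e
    return np.linalg.solve(A,b)
E
python3 - <<'E'
from h import *
s=ctrl.observe()
print({k:np.round(v,3) for k,v in s.items()}, ctrl.pinch_z)
for n in('scene','top','wrist'):
    snap(n,n+'0'); K,e,M=cam(n+'0'); print(n,e.round(3),M.round(3).tolist(),K[0,0])
E
```

```text
pics
{'t': np.float64(0.0), 'joint_positions': array([-1.061,  0.359,  0.011, -0.   , -1.224, -0.288]), 'joint_vel': array([-0.002, -0.001, -0.001, -0.001, -0.001, -0.003]), 'tau': array([ 2.0000e-03, -5.8271e+01,  2.9306e+01,  6.9970e+00,  7.0000e-03,
       -0.0000e+00]), 'tcp_pos': array([ 0.148, -0.658,  0.226]), 'ee_rot': array([-0.   , -0.111,  0.994,  0.001]), 'wrist_force': array([-0.234,  0.843, -0.205]), 'ft_torque': array([ 0.034, -0.037,  0.017]), 'grasp_force': np.float64(0.0), 'width': np.float64(0.088)} 0.0188
scene [-0.168  0.754  1.116] [[-0.753, -0.46, 0.47], [-0.658, 0.512, -0.552], [0.013, -0.725, -0.689]] 496.1324133221358
top [ 0.44  -0.02   1.252] [[-0.017, -0.998, 0.058], [-1.0, 0.016, -0.014], [0.013, -0.058, -0.998]] 464.11134096545334
wrist [ 0.085 -0.673  0.384] [[-0.22, 0.946, 0.238], [0.976, 0.212, 0.055], [0.002, 0.245, -0.97]] 335.63199362970477
```

View pics/top0.png

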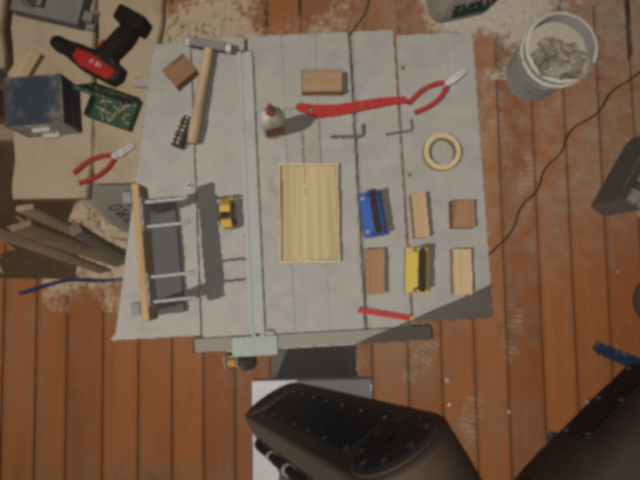

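View pics/scene0.png

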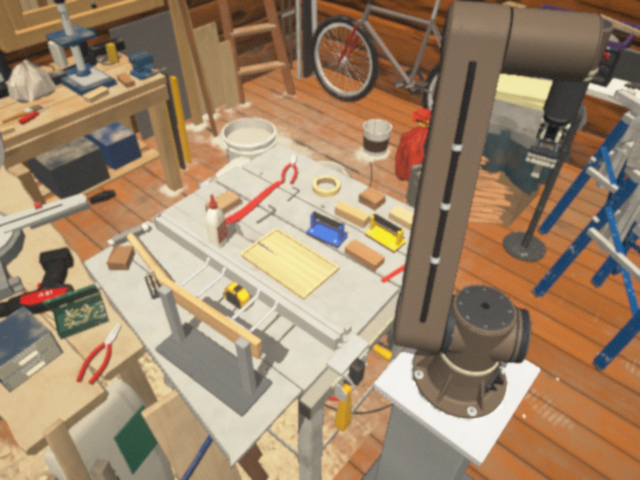

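The top view shows the tray at (311,212), with the blue block at (373,213) and the yellow one at (417,270). The offcuts are dark board (375,270), batten (420,214), stub (463,213) and pale board (462,270). The rack rail runs from (137,185) to (145,320), and the tape is at (227,212). The scene view shows the same items, but the arm partly hides the right-hand ones.

```bash
python3 - <<'E'
import cv2
a=cv2.imread('pics/top0.png'); cv2.imwrite('pics/c1.png',cv2.resize(a[150:300,340:500],None,fx=5,fy=5*.8,interpolation=cv2.INTER_CUBIC)[:600])
b=cv2.imread('pics/top0.png')[170:330,110:350]
cv2.imwrite('pics/c2.png',cv2.resize(b,None,fx=3.3333,fy=3.3333,interpolation=cv2.INTER_CUBIC))
E
```

```text
(no output)
```

View pics/c1.png

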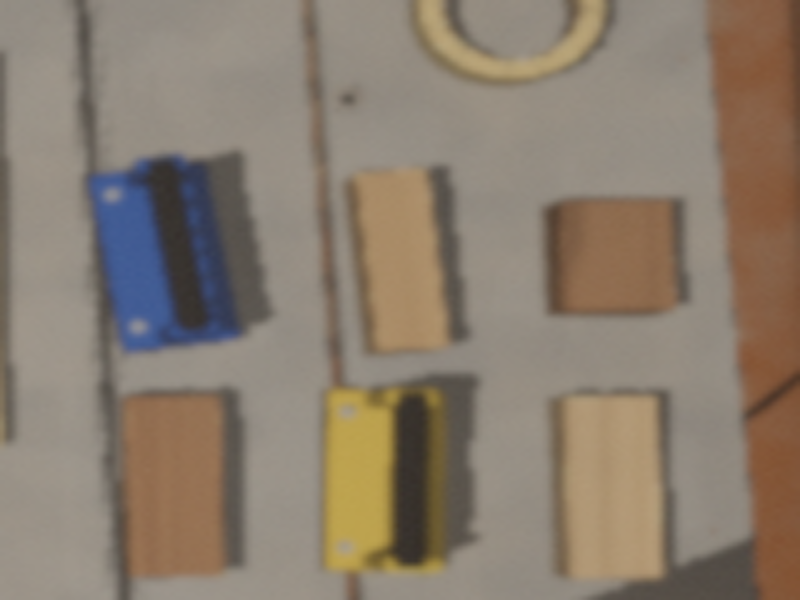

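View pics/c2.png

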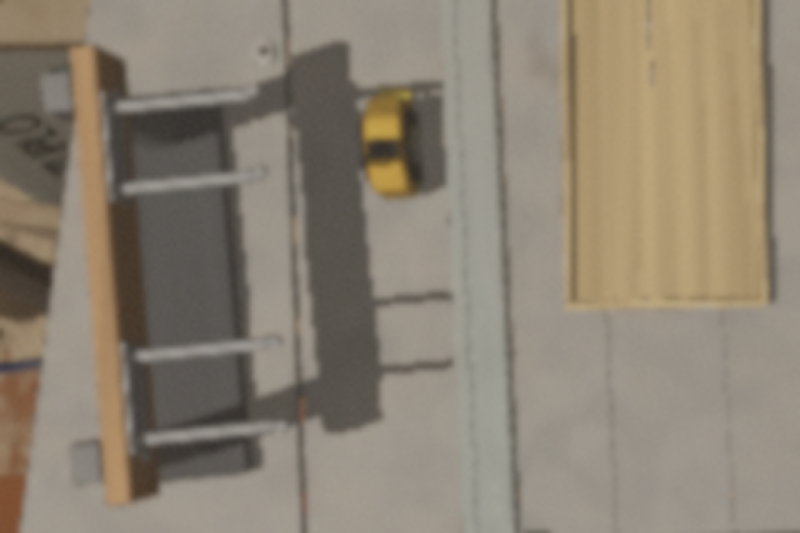

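c1 shows the four offcuts and both blocks. The bar tops are near crop (177,245) for blue and (412,480) for yellow. c2 shows the four prongs, with tips near crop (255,93), (265,172), (280,342) and (290,427).

```bash
python3 - <<'E'
from h import *
c1=lambda X,Y:(340+X/5-.4,150+Y/4-.4)
c2=lambda X,Y:(110+X*.3-.35,170+Y*.3-.35)
def quad(n,c,pts,z):
    P=np.array([atz('top0',*c(*p),z)[:2] for p in pts]); a,b,cc,d=P
    m=P.mean(0); ax=(a+b-cc-d)/2; w=(a+d-b-cc)/2
    print(n,m.round(4),'len',np.linalg.norm(ax).round(4),'w',np.linalg.norm(w).round(4),'yaw',np.degrees(np.arctan2(ax[1],ax[0])).round(1),'scene',proj('scene0',[*m,z]).round(1))
quad('dark',c1,[(124,395),(222,392),(226,575),(128,577)],.03)
quad('batten',c1,[(355,172),(432,167),(449,348),(372,352)],.038)
quad('stub',c1,[(560,200),(680,198),(677,312),(555,313)],.035)
quad('pale',c1,[(562,393),(660,392),(666,578),(567,579)],.03)
quad('blue',c1,[(152,163),(175,160),(201,328),(180,330)],.076)
quad('yel',c1,[(397,395),(426,395),(426,564),(399,564)],.076)
f=lambda X,Y:(X,Y)
quad('tray',f,[(280,163),(339.5,163),(341,262),(279.5,262)],.015)
for p in [(115,105),(255,93),(122,188),(265,172),(135,357),(280,342),(147,440),(290,427)]:
    q=atz('top0',*c2(*p),.204); print(q.round(4),proj('scene0',q).round(1))
print('rail',[atz('top0',*c2(*p),.215).round(4) for p in [(72,45),(95,45),(130,492),(108,503)]])
print('tape',atz('top0',*c2(388,140),.076)); print('fence',[atz('top0',*c2(*p),.062) for p in [(445,0),(492,0),(465,530),(515,530)]])
a=cv2.imread('pics/scene0.png')[170:340,90:330]
cv2.imwrite('pics/c3.png',cv2.resize(a,None,fx=3.33333,fy=3.33333,interpolation=cv2.INTER_CUBIC))
E
```

```text
dark [ 0.4349 -0.1697] len 0.1199 w 0.0517 yaw -0.3 scene [363.3 250.9]
batten [ 0.5809 -0.2921] len 0.1198 w 0.0409 yaw 2.6 scene [351.1 209.7]
stub [ 0.5821 -0.4075] len 0.0756 w 0.0643 yaw -3.6 scene [371.2 194.4]
pale [ 0.4305 -0.4016] len 0.1225 w 0.0522 yaw -0.6 scene [406.3 215.2]
blue [ 0.5875 -0.1686] len 0.1083 w 0.0114 yaw 6.0 scene [326.  218.2]
yel [ 0.4363 -0.2846] len 0.107 w 0.0142 yaw -1.4 scene [386.  221.3]
tray [ 0.5942 -0.0019] len 0.2667 w 0.1621 yaw -0.6 scene [288.9 258.5]
[0.6015 0.3702 0.204 ] [178.5 284.7]
[0.6083 0.2755 0.204 ] [207.2 262.3]
[0.5449 0.3651 0.204 ] [195.  295.5]
[0.5543 0.2687 0.204 ] [223.4 271.3]
[0.4306 0.3558 0.204 ] [230.2 318.9]
[0.439  0.2586 0.204 ] [258.5 292.6]
[0.3749 0.3476 0.204 ] [249.7 330.1]
[0.3819 0.252  0.204 ] [277.5 303.4]
rail [array([0.6409, 0.3951, 0.215 ]), array([0.6407, 0.3797, 0.215 ]), array([0.3416, 0.3548, 0.215 ]), array([0.3346, 0.3692, 0.215 ])]
tape [0.5912666  0.21052566 0.076     ]
fence [array([0.70165968, 0.16864786, 0.062     ]), array([0.7011484 , 0.13223831, 0.062     ]), array([0.29371532, 0.15621966, 0.062     ]), array([0.29301716, 0.11823401, 0.062     ])]
```

View pics/c3.png

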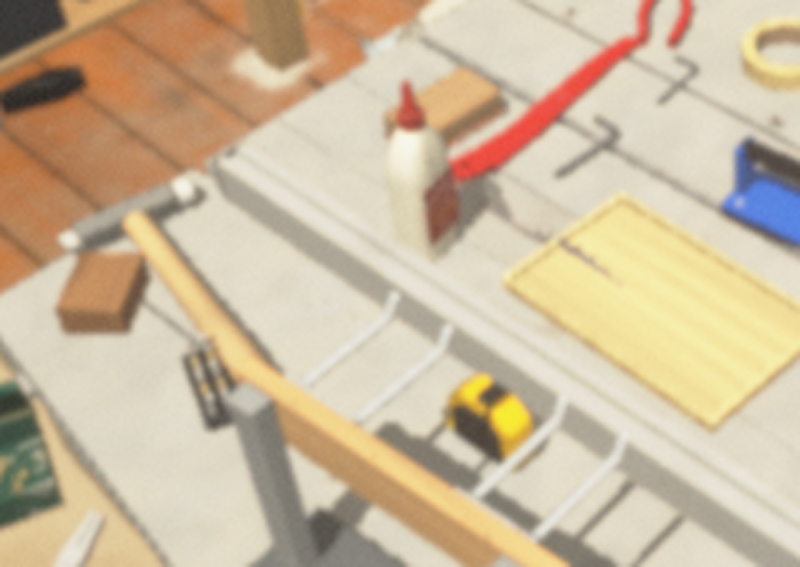

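c3 shows the upturned tip tops in scene pixels at about (208.5,258.8), (224.7,268.4), (259.2,290.0) and (277.2,301.1), which fits the top view.

```bash
cat >> h.py <<'E'
def go(p,yaw):
    """units to reach p with long axis yaw (deg, world): turn first, then shift in tool axes"""
    s=ctrl.observe(); Q=R.from_quat(np.roll(s['ee_rot'],-1)).as_matrix()
    a=np.radians(yaw); T=np.c_[[-np.cos(a),-np.sin(a),0],[-np.sin(a),np.cos(a),0],[0,0,-1]]
    rv=R.from_matrix(Q.T@T).as_rotvec(degrees=True)/6
    print('t',round(float(s['t']),1),'tcp',s['tcp_pos'].round(4),'turn',rv.round(3),'shift',((T.T@(np.array(p)-s['tcp_pos']))/.025).round(3))
E
python3 - <<'E'
from h import *
c2=lambda X,Y:(110+X*.3-.35,170+Y*.3-.35)
S=[(208.5,258.8),(224.7,268.4),(259.2,290),(277.2,301.1)]
T=[(257,93),(267,171),(282,342),(291,427)]
for s,t in zip(S,T): 
    p=tri(('scene0',*s),('top0',*c2(*t))); print(p.round(4), np.abs(proj('scene0',p)-s).round(1))
go([.436,-.285,.24],-1)
E
```

```text
[0.6065 0.2711 0.2145] [0.1 0. ]
[0.5535 0.2647 0.212 ] [0.3 0.1]
[0.4391 0.2556 0.2108] [0. 0.]
[0.383  0.2503 0.2101] [0.4 0. ]
t 0.1 tcp [ 0.1484 -0.6581  0.2259] turn [ 1.100e-02 -2.000e-03  2.284e+00] shift [-11.242  15.124  -0.565]
```

```bash
python3 -m crank '[[[0,0,-1,0,0,0.76,60],[0,0,-1,0,0,0.76,60],[0,0,-0.5,0,0,0.76,60],[-0.7,0.95,0,0,0,0,60],[-0.7,0.95,0,0,0,0,60],[-0.7,0.95,0,0,0,0,60],[-0.7,0.95,0,0,0,0,60],[-0.7,0.95,0,0,0,0,60],[-0.7,0.95,0,0,0,0,60],[-0.7,0.95,0,0,0,0,60],[-0.7,0.95,0,0,0,0,60],[-0.7,0.95,0,0,0,0,60]]]'
python3 -m crank '[[[-0.7,0.95,0,0,0,0,60],[-0.7,0.95,0,0,0,0,60],[-0.7,0.95,0,0,0,0,60],[-0.7,0.95,0,0,0,0,60],[-0.7,0.95,0,0,0,0,60],[-0.7,0.95,0,0,0,0,60],[-0.7,0.9,0,0,0,0,60],[0,0,0,0,0,0,60],[0,0,0,0,0,0,60]]]'
python3 - <<'E'
from h import *
go([.436,-.285,.24],-1); snap('wrist','w1')
E
```

```text
t: 1.65
tcp_pos: [0.31, -0.4465, 0.2889]
ee_rot: [-0.0, 0.009, 1.0, 0.0]
wrist_force: [0.1, -0.3, -0.0]
width: 0.0599
grasp_force: 0.0
t: 2.78
tcp_pos: [0.4346, -0.2845, 0.2889]
ee_rot: [-0.0, 0.008, 1.0, 0.0]
wrist_force: [0.8, -0.2, -0.5]
width: 0.0599
grasp_force: 0.0
t 2.8 tcp [ 0.4346 -0.2845  0.2889] turn [ 0.001 -0.004  0.009] shift [-0.055 -0.019  1.957]
```

View pics/w1.png

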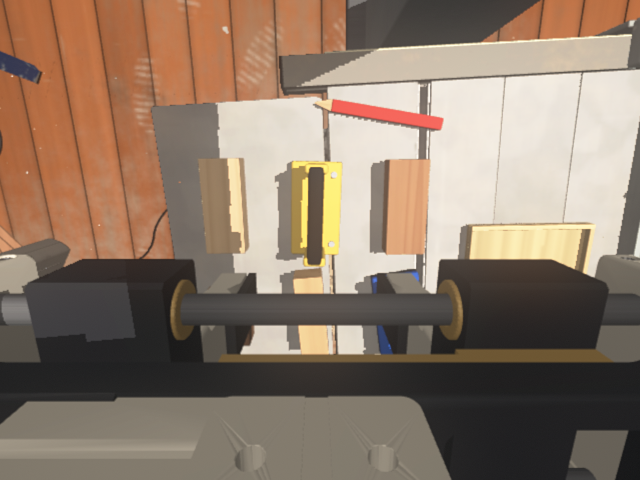

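w1 shows the yellow bar top with corners near (308,167), (323,167), (323,264) and (307,264). The pale board is left at (222,205), and the dark board is right at (407,207).

```bash
python3 - <<'E'
from h import *
top=(340+412/5-.4,150+480/4-.4)
p=tri(('w1',315.5,215.5),('top0',*top)); print('bar top',p.round(4),proj('w1',p),proj('top0',p),top)
q=[atz('w1',u,v,.076).round(4) for u,v in [(308,167),(323,167),(323,264),(307,264)]]; print(q,np.mean(q,0))
p=tri(('w1',407,207),('top0',340+175/5-.4,150+485/4-.4)); print('dark top',p.round(4))
m=np.mean(q,0); go([m[0],m[1],.052],-0.5)
E
```

```text
bar top [ 0.4354 -0.286   0.0683] [315.198542   215.89790564] [421.860857   269.77510956] (422.0, 269.6)
[array([ 0.3805, -0.2927,  0.076 ]), array([ 0.3808, -0.2765,  0.076 ]), array([ 0.4907, -0.2778,  0.076 ]), array([ 0.4904, -0.2964,  0.076 ])] [ 0.4356  -0.28585  0.076  ]
dark top [ 0.434  -0.1701  0.025 ]
t 2.8 tcp [ 0.4345 -0.2847  0.289 ] turn [ 0.    -0.003 -0.08 ] shift [-0.045 -0.044  9.479]
```

```bash
python3 -m crank '[[[-0.04,-0.05,1,0,0,-0.08,60],[0,0,1,0,0,0,60],[0,0,1,0,0,0,60],[0,0,1,0,0,0,60],[0,0,1,0,0,0,60],[0,0,1,0,0,0,60],[0,0,1,0,0,0,50],[0,0,1,0,0,0,50],[0,0,0.8,0,0,0,50],[0,0,0.8,0,0,0,50],[0,0,0,0,0,0,50]]]'
python3 -m crank '[[[0,0,0,0,0,0,0],[0,0,0,0,0,0,0],[0,0,0,0,0,0,0],[0,0,0,0,0,0,0],[0,0,0,0,0,0,0],[0,0,-0.5,0,0,0,0],[0,0,-1,0,0,0,0],[0,0,-1,0,0,0,0],[0,0,-1,0,0,0,0],[0,0,0,0,0,0,0]]]'
python3 - <<'E'
from h import *
go([.38,0.10,.33],4.9); snap('wrist','w2'); snap('top','top2')
E
```

```text
t: 4.2
tcp_pos: [0.4343, -0.2861, 0.0479]
ee_rot: [-0.002, 0.005, 1.0, 0.0]
wrist_force: [-0.2, 0.2, 0.3]
width: 0.0501
grasp_force: 0.0
t: 5.45
tcp_pos: [0.437, -0.286, 0.1387]
ee_rot: [0.002, 0.004, 1.0, -0.0]
wrist_force: [-0.3, 0.2, -2.5]
width: 0.0176
grasp_force: 29.7
t 5.5 tcp [ 0.437  -0.286   0.1387] turn [-0.011  0.036 -0.897] shift [ 0.951 15.58  -7.65 ]
```

```bash
python3 -m crank '[[[0,0,-1,0,0,0,0],[0,0,-1,0,0,0,0],[0,0.9,-1,0,0,0,0],[0,0.9,-0.5,0,0,0,0],[0,0.9,-0.5,0,0,0,0],[0,0.9,-0.5,0,0,0,0],[0,0.9,0,0,0,0,0],[0,0.9,0,0,0,0,0],[0,0.9,0,0,0,0,0],[0,0.9,0,0,0,0,0],[0,0.9,0,0,0,0,0],[0,0.9,0,0,0,0,0]]]'
python3 -m crank '[[[0,0.9,0,0,0,0,0],[0,0.9,0,0,0,0,0],[0,0.9,0,0,0,0,0],[0,0.9,0,0,0,0,0],[0,0.9,0,0,0,0,0],[0,0.9,0,0,0,0,0],[0,0.9,0,0,0,0,0],[0,0.9,0,0,0,0,0],[0,0.9,0,0,0,-0.45,0],[0,0.5,0,0,0,-0.45,0],[0,0,0,0,0,0,0],[0,0,0,0,0,0,0]]]'
python3 - <<'E'
from h import *
go([.418,0.1685,.25],4.9); snap('wrist','w3')
E
```

```text
t: 7.05
tcp_pos: [0.437, -0.0601, 0.2477]
ee_rot: [-0.001, 0.004, 1.0, -0.0]
wrist_force: [0.6, -1.1, -1.4]
width: 0.0175
grasp_force: 29.7
t: 8.55
tcp_pos: [0.4388, 0.1537, 0.2487]
ee_rot: [-0.0, -0.043, 0.999, -0.0]
wrist_force: [0.2, -0.3, -2.0]
width: 0.0179
grasp_force: 29.7
t 8.6 tcp [0.4388 0.1537 0.2487] turn [-0.005 -0.007 -0.004] shift [ 0.777  0.661 -0.053]
```

View pics/w3.png

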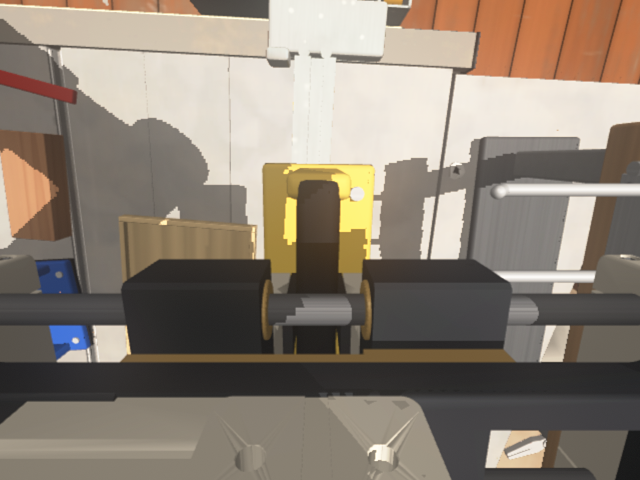

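w3 shows the hook_1 prongs lying level across the image, so the tool yaw matches the rack. The near tip is at (499,191) and the far tip at about (502,277).

```bash
python3 - <<'E'
from h import *
for u,v,z in [(499,191,.216),(502,277,.216),(560,189.5,.202),(560,276.5,.202),(630,189.5,.202)]: print(atz('w3',u,v,z).round(4))
p=tri(('w3',499,191),('scene0',277.2,301.1),('top0',110+291*.3-.35,170+427*.3-.35)); print(p.round(4))
E
```

```text
[0.3841 0.2523 0.216 ]
[0.4347 0.2652 0.216 ]
[0.3809 0.2965 0.202 ]
[0.4356 0.3111 0.202 ]
[0.3773 0.3388 0.202 ]
[0.3831 0.2516 0.2126]
```

```bash
python3 - <<'E'
from h import *
go([.4085,0.2985,.219],4.8)
E
```

```text
t 8.6 tcp [0.4388 0.1536 0.2488] turn [-0.003 -0.005  0.011] shift [0.724 5.876 1.193]
```

```bash
python3 -m crank '[[[0.72,0,0.4,0,0,0,0],[0,0,0.4,0,0,0,0],[0,0,0.4,0,0,0,0],[0,0.5,0,0,0,0,0],[0,0.5,0,0,0,0,0],[0,0.5,0,0,0,0,0],[0,0.5,0,0,0,0,0],[0,0,0,0,0,0,0],[0,0,0,0,0,0,0]]]'
python3 - <<'E'
from h import *
go([.4085,0.2985,.219],4.8); snap('wrist','w4')
E
```

```text
t: 9.72
tcp_pos: [0.4166, 0.2026, 0.219]
ee_rot: [-0.0, -0.043, 0.999, -0.0]
wrist_force: [0.7, 0.4, -2.1]
width: 0.0179
grasp_force: 29.7
t 9.7 tcp [0.4166 0.2026 0.219 ] turn [-0.002 -0.002  0.023] shift [ 0.004  3.851 -0.   ]
```

View pics/w4.png

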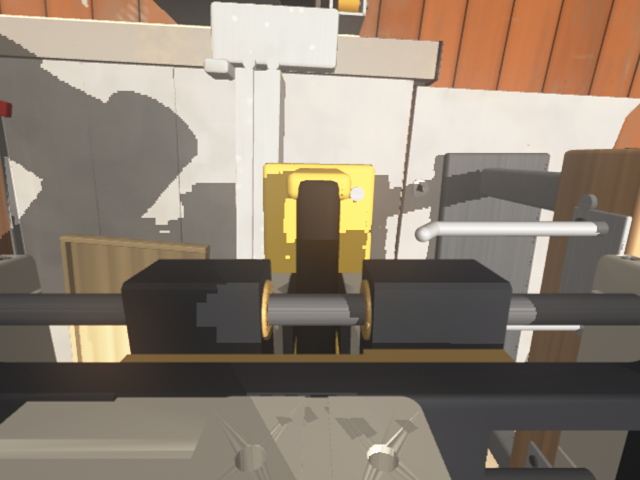

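w4 shows the near prong at v≈229, between the block's near leg (v≈185) and the fingers. The prong is inside the opening, so I advance.

```bash
python3 -m crank '[[[0,0.5,0,0,0,0,0],[0,0.5,0,0,0,0,0],[0,0.5,0,0,0,0,0],[0,0.5,0,0,0,0,0],[0,0.5,0,0,0,0,0],[0,0.5,0,0,0,0,0],[0,0.5,0,0,0,0,0],[0,0.35,0,0,0,0,0],[0,0,0,0,0,0,0],[0,0,0,0,0,0,0]]]'
python3 - <<'E'
from h import *
go([.4085,0.2985,.194],4.8); snap('wrist','w5'); snap('scene','s5')
a=cv2.imread('pics/s5.png')[200:350,160:360]; b=cv2.imread('pics/w5.png')
cv2.imwrite('pics/c5.png',np.hstack([cv2.resize(a,(400,300)),cv2.resize(b,(400,300))]))
E
```

```text
t: 11.02
tcp_pos: [0.4085, 0.2981, 0.219]
ee_rot: [-0.0, -0.043, 0.999, -0.0]
wrist_force: [-0.4, 0.1, -2.2]
width: 0.0179
grasp_force: 29.7
t 11.0 tcp [0.4085 0.2981 0.219 ] turn [-0.002 -0.002  0.018] shift [-0.001  0.015  1.   ]
```

View pics/c5.png

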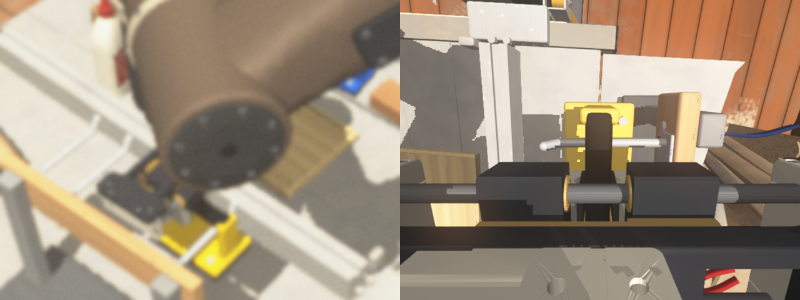

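c5 shows the near prong passing under the bar and inside the leg, with the tip out in front of the bar. Lowering now.

```bash
python3 -m crank '[[[0,0,0.25,0,0,0,0],[0,0,0.25,0,0,0,0],[0,0,0.25,0,0,0,0],[0,0,0.2,0,0,0,0],[0,0,0.06,0,0,0,0],[0,0,0,0,0,0,0],[0,0,0,0,0,0,0]]]'
```

```text
t: 12.0
tcp_pos: [0.4087, 0.2985, 0.1939]
ee_rot: [0.0, -0.043, 0.999, 0.0]
wrist_force: [0.7, -0.8, -2.1]
width: 0.0178
grasp_force: 29.7
```

```bash
python3 -m crank '[[[0,0,0.06,0,0,0,0],[0,0,0.06,0,0,0,0],[0,0,0,0,0,0,0],[0,0,0,0,0,0,0]]]'
```

```text
t: 12.5
tcp_pos: [0.4089, 0.2986, 0.1934]
ee_rot: [0.001, -0.043, 0.999, 0.001]
wrist_force: [-8.1, -3.4, 17.5]
width: 0.0177
grasp_force: 29.8
```

The force shows contact with the prongs. Release and go up.

```bash
python3 -m crank '[[[0,0,-0.06,0,0,0,25],[0,0,0,0,0,0,42],[0,0,0,0,0,0,42],[0,0,0,0,0,0,42],[0,0,-0.3,0,0,0,42],[0,0,-0.5,0,0,0,42],[0,0,-1,0,0,0,42],[0,0,-1,0,0,0,42],[0,0,-1,0,0,0,42],[0,0,-1,0,0,0,42],[0,0,0,0,0,0,42]]]'
python3 - <<'E'
from h import *
snap('wrist','w6'); snap('scene','s6'); snap('top','t6')
go([.5865,-.1686,.30],6)
a=cv2.imread('pics/s6.png')[200:350,160:360]; b=cv2.imread('pics/w6.png')
cv2.imwrite('pics/c6.png',np.hstack([cv2.resize(a,(400,300)),cv2.resize(b,(400,300))]))
E
```

```text
t: 13.88
tcp_pos: [0.4094, 0.2991, 0.3154]
ee_rot: [0.002, -0.043, 0.999, 0.002]
wrist_force: [-0.0, -0.1, -1.6]
width: 0.0418
grasp_force: 0.0
t 14.0 tcp [0.4083 0.2982 0.3122] turn [ 0.    -0.003 -0.183] shift [ -5.136 -19.314   0.488]
```

View pics/c6.png

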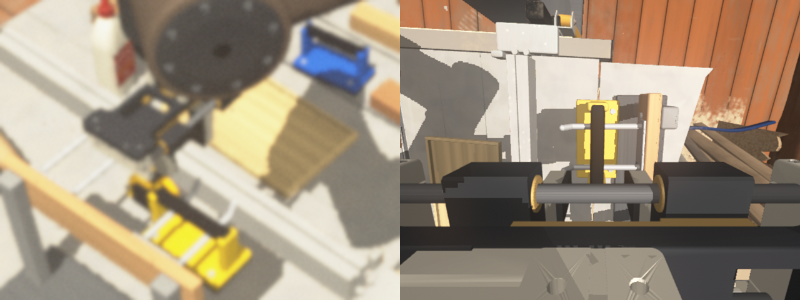

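c6 shows the yellow block hanging level on both hook_1 prongs, behind the tips. Next is the blue block.

```bash
python3 -m crank '[[[0,0,0,0,0,-0.18,42],[-0.26,-0.96,0,0,0,0,60],[-0.26,-0.96,0,0,0,0,60],[-0.26,-0.96,0,0,0,0,60],[-0.26,-0.96,0,0,0,0,60],[-0.26,-0.96,0,0,0,0,60],[-0.26,-0.96,0,0,0,0,60],[-0.26,-0.96,0,0,0,0,60],[-0.26,-0.96,0,0,0,0,60],[-0.26,-0.96,0,0,0,0,60],[-0.26,-0.96,0,0,0,0,60],[-0.26,-0.96,0,0,0,0,60]]]'
python3 -m crank '[[[-0.26,-0.96,0,0,0,0,60],[-0.26,-0.96,0,0,0,0,60],[-0.26,-0.96,0,0,0,0,60],[-0.26,-0.96,0,0,0,0,60],[-0.26,-0.96,0,0,0,0,60],[-0.26,-0.96,0.2,0,0,0,60],[-0.26,-0.96,0.2,0,0,0,60],[-0.26,-0.96,0.1,0,0,0,60],[-0.26,-0.96,0,0,0,0,60],[0,0,0,0,0,0,60],[0,0,0,0,0,0,60]]]'
python3 - <<'E'
from h import *
snap('wrist','w7'); snap('top','t7')
go([.5865,-.1686,.05],6)
E
```

```text
t: 15.52
tcp_pos: [0.5073, 0.0424, 0.3118]
ee_rot: [-0.0, -0.053, 0.999, -0.0]
wrist_force: [0.1, 0.4, 0.8]
width: 0.06
grasp_force: 0.0
t: 16.9
tcp_pos: [0.5876, -0.1653, 0.2992]
ee_rot: [-0.001, -0.052, 0.999, 0.0]
wrist_force: [-0.3, 1.0, -0.3]
width: 0.0596
grasp_force: 0.0
t 17.0 tcp [ 0.5878 -0.1649  0.2997] turn [ 0.001 -0.002  0.005] shift [ 0.065 -0.141  9.99 ]
```

View pics/w7.png

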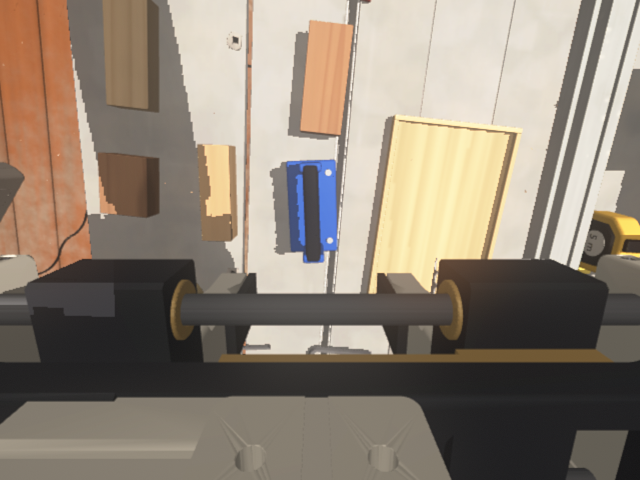

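w7 shows the blue bar top from (310,166) to (313,261). The tray's near rim corners are at (393,117) and (520,129), and the dark board now lies near (327,77).

```bash
python3 - <<'E'
from h import *
a=atz('w7',310,166.5,.076); b=atz('w7',313,261,.076); m=(a+b)/2; yaw=np.degrees(np.arctan2(b[1]-a[1],b[0]-a[0])); print(a,b,yaw,np.linalg.norm(b-a))
p=tri(('w7',311.5,213.5),('top0',340+177/5-.4,150+245/4-.4)); print('tri',p.round(4))
print('tray',[atz('w7',u,v,.015).round(4) for u,v in [(393,117),(520,129)]])
go([m[0],m[1],.048],yaw)
E
```

```text
[ 0.53429889 -0.17812883  0.076     ] [ 0.6431395  -0.16365305  0.076     ] 7.575867006939116 0.10979903173214667
tri [ 0.5899 -0.1711  0.0562]
tray [array([ 0.4655, -0.0823,  0.015 ]), array([0.463 , 0.0784, 0.015 ])]
t 17.0 tcp [ 0.5878 -0.1649  0.2997] turn [ 0.001 -0.002 -0.258] shift [-7.000e-03 -2.420e-01  1.007e+01]
```

```bash
python3 -m crank '[[[0,-0.24,1,0,0,-0.26,60],[0,0,1,0,0,0,60],[0,0,1,0,0,0,60],[0,0,1,0,0,0,60],[0,0,1,0,0,0,60],[0,0,1,0,0,0,60],[0,0,1,0,0,0,50],[0,0,1,0,0,0,50],[0,0,1,0,0,0,50],[0,0,0.5,0,0,0,50],[0,0,0.55,0,0,0,50],[0,0,0,0,0,0,50]]]'
python3 -m crank '[[[0,0,0,0,0,0,0],[0,0,0,0,0,0,0],[0,0,0,0,0,0,0],[0,0,0,0,0,0,0],[0,0,0,0,0,0,0],[0,0,-0.5,0,0,0,0],[0,0,-1,0,0,0,0],[0,0,-1,0,0,0,0],[0,0,-1,0,0,0,0],[0,0,-1,0,0,0,0],[0,0,-1,0,0,0,0],[0,0,-1,0,0,0,0]]]'
python3 - <<'E'
from h import *
go([.5835,0.1685,.25],4.8)
E
```

```text
t: 18.5
tcp_pos: [0.5882, -0.1712, 0.0479]
ee_rot: [-0.001, -0.066, 0.998, 0.0]
wrist_force: [0.0, -0.3, 0.4]
width: 0.0499
grasp_force: 0.0
t: 20.0
tcp_pos: [0.5883, -0.1715, 0.2126]
ee_rot: [0.0, -0.066, 0.998, 0.0]
wrist_force: [-1.2, 0.8, -1.4]
width: 0.0176
grasp_force: 30.0
t 20.0 tcp [ 0.5883 -0.1715  0.2126] turn [-0.     0.003  0.457] shift [-0.947 13.566 -1.495]
```

```bash
python3 -m crank '[[[0,0,-1,0,0,0.46,0],[-0.3,0.9,-0.5,0,0,0,0],[-0.3,0.9,0,0,0,0,0],[-0.3,0.9,0,0,0,0,0],[0,0.9,0,0,0,0,0],[0,0.9,0,0,0,0,0],[0,0.9,0,0,0,0,0],[0,0.9,0,0,0,0,0],[0,0.9,0,0,0,0,0],[0,0.9,0,0,0,0,0],[0,0.9,0,0,0,0,0],[0,0.9,0,0,0,0,0]]]'
python3 -m crank '[[[0,0.9,0,0,0,0,0],[0,0.9,0,0,0,0,0],[0,0.9,0,0,0,0,0],[0,0.9,0,0,0,0,0],[0,0,0,0,0,0,0],[0,0,0,0,0,0,0]]]'
python3 - <<'E'
from h import *
snap('wrist','w8')
go([.576,0.313,.219],4.8)
E
```

```text
t: 21.5
tcp_pos: [0.5901, 0.0778, 0.2492]
ee_rot: [0.0, -0.042, 0.999, 0.0]
wrist_force: [-0.4, -0.1, -1.7]
width: 0.0178
grasp_force: 30.0
t: 22.25
tcp_pos: [0.5827, 0.167, 0.2484]
ee_rot: [-0.0, -0.042, 0.999, -0.0]
wrist_force: [0.3, -0.2, -1.3]
width: 0.0178
grasp_force: 30.0
t 22.3 tcp [0.5828 0.1667 0.2485] turn [-0.002 -0.002 -0.002] shift [-0.22   5.855  1.179]
```

View pics/w8.png

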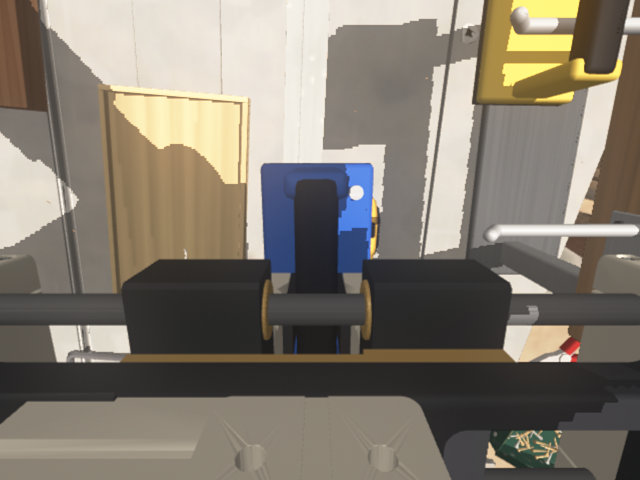

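w8 shows the hook_2 near prong with its tip at (491,234), and its line near (600,230).

```bash
python3 - <<'E'
from h import *
a=atz('w8',491,234,.216); b=atz('w8',620,230,.202); print(a.round(4),b.round(4))
d=(b-a)[:2]; d/=np.linalg.norm(d); print(np.degrees(np.arctan2(-d[0],d[1])))
# prong line at 47 mm behind tip + 28 mm toward +x side
n=np.array([d[1],-d[0]]); s=a[:2]+d*.044+n*.028; print(s)
a1=np.array([.3841,.2523]); print(a1+d*.044+n*.028)
go([*s,.219],4.8)
E
```

```text
[0.5531 0.2663 0.216 ] [0.5465 0.3536 0.202 ]
4.369455540766943
[0.57769498 0.31229011]
[0.40866637 0.29830536]
t 22.3 tcp [0.5828 0.1667 0.2485] turn [-0.002 -0.002 -0.002] shift [-0.285  5.821  1.179]
```

```bash
python3 -m crank '[[[-0.28,0,0.4,0,0,0,0],[0,0,0.4,0,0,0,0],[0,0,0.38,0,0,0,0],[0,0.5,0,0,0,0,0],[0,0.5,0,0,0,0,0],[0,0.5,0,0,0,0,0],[0,0.5,0,0,0,0,0],[0,0.5,0,0,0,0,0],[0,0.5,0,0,0,0,0],[0,0.5,0,0,0,0,0],[0,0.5,0,0,0,0,0],[0,0.5,0,0,0,0,0]]]'
python3 -m crank '[[[0,0.5,0,0,0,0,0],[0,0.5,0,0,0,0,0],[0,0.32,0,0,0,0,0],[0,0,0,0,0,0,0],[0,0,0,0,0,0,0]]]'
python3 - <<'E'
from h import *
snap('wrist','w9')
go([.5777,0.3123,.194],4.8)
E
```

```text
t: 23.8
tcp_pos: [0.5803, 0.2803, 0.219]
ee_rot: [-0.0, -0.042, 0.999, -0.0]
wrist_force: [-0.0, 0.0, -1.3]
width: 0.0177
grasp_force: 30.0
t: 24.42
tcp_pos: [0.5776, 0.3121, 0.219]
ee_rot: [-0.0, -0.042, 0.999, -0.0]
wrist_force: [-0.0, 0.2, -0.8]
width: 0.0179
grasp_force: 30.0
t 24.5 tcp [0.5777 0.312  0.2191] turn [-0.001 -0.    -0.004] shift [-0.003  0.01   1.004]
```

View pics/w9.png

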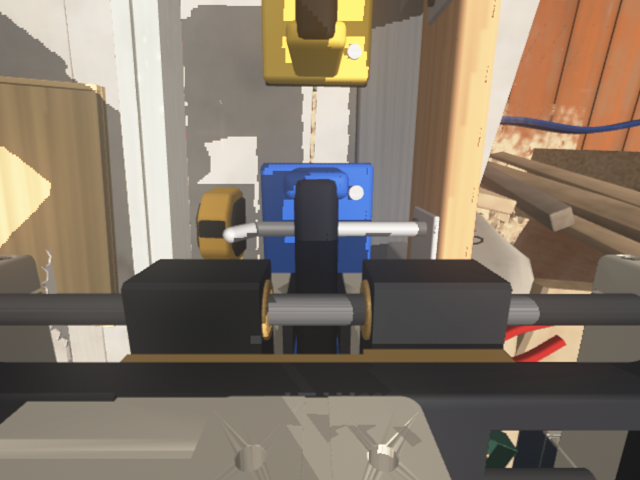

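w9 shows the prong under the blue bar at v≈229 and inside the leg, with the tip at (232,234) in front of the bar. Lower and release.

```bash
python3 -m crank '[[[0,0,0.25,0,0,0,0],[0,0,0.25,0,0,0,0],[0,0,0.25,0,0,0,0],[0,0,0.2,0,0,0,0],[0,0,0.06,0,0,0,0],[0,0,0.06,0,0,0,0],[0,0,0.04,0,0,0,0],[0,0,0,0,0,0,0]]]'
python3 -m crank '[[[0,0,0,0,0,0,25],[0,0,0,0,0,0,42],[0,0,0,0,0,0,42],[0,0,0,0,0,0,42],[0,0,-0.3,0,0,0,42],[0,0,-0.5,0,0,0,42],[0,0,-1,0,0,0,42],[0,0,-1,0,0,0,42],[0,0,-1,0,0,0,42],[0,0,-1,0,0,0,42],[0,0,0,0,0,0,42]]]'
python3 - <<'E'
from h import *
snap('wrist','w10'); snap('top','t10')
a=cv2.imread('pics/t10.png')[150:310,100:500]; b=cv2.imread('pics/w10.png')
cv2.imwrite('pics/c10.png',np.vstack([cv2.resize(a,(800,320)),np.hstack([cv2.resize(b,(373,280)),np.zeros((280,427,3),np.uint8)])]))
go([.4345,-.170,.20],-.5)
E
```

```text
t: 25.48
tcp_pos: [0.5778, 0.3124, 0.1926]
ee_rot: [0.001, -0.042, 0.999, 0.0]
wrist_force: [-2.6, -1.4, 4.7]
width: 0.0177
grasp_force: 30.0
t: 26.85
tcp_pos: [0.5786, 0.3129, 0.315]
ee_rot: [0.002, -0.042, 0.999, 0.001]
wrist_force: [-0.1, -0.6, 0.4]
width: 0.0419
grasp_force: 0.0
t 26.9 tcp [0.5776 0.3124 0.3119] turn [0.009 0.005 0.881] shift [  5.554 -19.346   4.476]
```

View pics/c10.png

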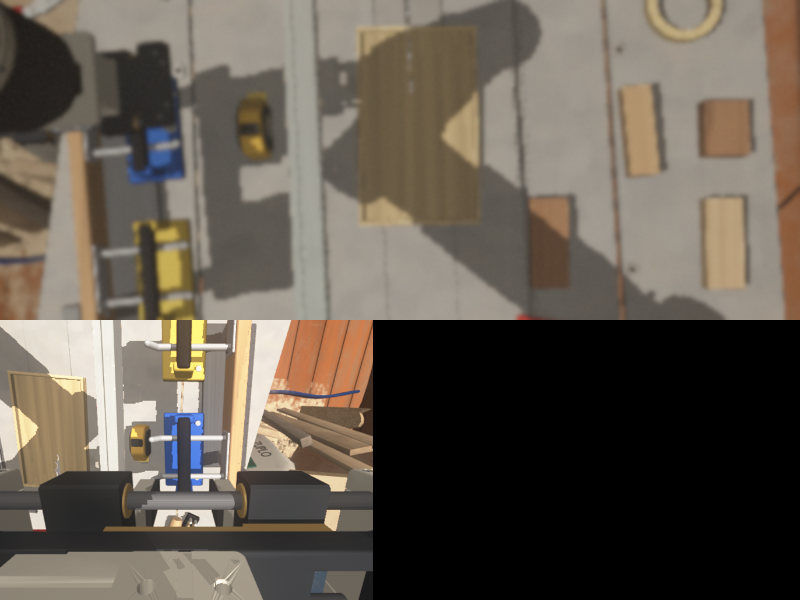

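c10 shows both blocks hanging level on their hooks and the tape untouched. The four offcuts are where they were: dark (375,271), batten (420,214), stub (463,213), pale (462,271). That used the last of my picture views, so I'll measure by code from here on.

```bash
python3 -m crank '[[[0,0,0,0,0,0.88,42],[0.32,-0.96,0.04,0,0,0,70],[0.32,-0.96,0.04,0,0,0,70],[0.32,-0.96,0.04,0,0,0,70],[0.32,-0.96,0.04,0,0,0,70],[0.32,-0.96,0.04,0,0,0,70],[0.32,-0.96,0.04,0,0,0,70],[0.32,-0.96,0.04,0,0,0,70],[0.32,-0.96,0.04,0,0,0,70],[0.32,-0.96,0.04,0,0,0,70],[0.32,-0.96,0.04,0,0,0,70],[0.32,-0.96,0.04,0,0,0,70]]]'
python3 -m crank '[[[0.32,-0.96,0.04,0,0,0,70],[0.32,-0.96,0.04,0,0,0,70],[0.32,-0.96,0.04,0,0,0,70],[0.32,-0.96,0.04,0,0,0,70],[0.32,-0.96,0.04,0,0,0,70],[0.32,-0.96,0.04,0,0,0,70],[0.32,-0.96,0.04,0,0,0,70],[0.32,-0.96,0.04,0,0,0,70],[0.32,-0.96,0.04,0,0,0,70],[0.32,-0.96,0.04,0,0,0,70],[0,0,0,0,0,0,70],[0,0,0,0,0,0,70]]]'
cat >> h.py <<'E'
def det(f,xy,h,r=.1):
    """rotated rectangle of the wood blob nearest xy, image warped to plane z=h at 0.5 mm/px"""
    n=int(r/.0005); c=np.array([[-n,-n],[n,-n],[n,n],[-n,n]])
    W=[[xy[0]+a*.0005,xy[1]+b*.0005,h] for a,b in c]
    H=cv2.getPerspectiveTransform(np.float32([proj(f,w) for w in W]),np.float32(c+n))
    im=cv2.warpPerspective(cv2.imread(f'pics/{f}.png'),H,(2*n,2*n))
    s=cv2.cvtColor(im,cv2.COLOR_BGR2HSV); m=cv2.inRange(s,(4,60,50),(24,255,255))
    m=cv2.morphologyEx(m,cv2.MORPH_OPEN,np.ones((9,9)))
    cs,_=cv2.findContours(m,cv2.RETR_EXTERNAL,cv2.CHAIN_APPROX_NONE)
    for k in cs:
        if cv2.contourArea(k)<3000: continue
        (u,v),(w,l),a=cv2.minAreaRect(k); d=k[:,0].astype(float)-n
        if w<l: w,l,a=l,w,a+90
        P=d*.0005+np.array(xy)
        print(f,'ctr',np.round([xy[0]+(u-n)*.0005,xy[1]+(v-n)*.0005],4),'L,W',round(w*.0005,4),round(l*.0005,4),'yaw',round((a+90)%180-90,1),'x',P[:,0].min().round(4),P[:,0].max().round(4),'V',int(cv2.mean(s[:,:,2],cv2.drawContours(np.zeros_like(m),[k],-1,255,-1))[0]))
E
python3 - <<'E'
from h import *
snap('wrist','w11'); snap('top','t11')
det('w11',(.4345,-.17),.03,.11); det('t11',(.4345,-.17),.03,.11); det('top0',(.4345,-.17),.03,.11)
for xy,h in [((.43,-.401),.03),((.581,-.292),.038),((.582,-.4075),.035)]: det('top0',xy,h,.075); det('t11',xy,h,.075)
go([.4345,-.170,.012],-.5)
E
```

```text
t: 28.45
tcp_pos: [0.4868, 0.0476, 0.3003]
ee_rot: [0.0, 0.004, 1.0, 0.0]
wrist_force: [-0.3, -0.1, 0.4]
width: 0.0702
grasp_force: 0.0
t: 29.95
tcp_pos: [0.405, -0.1904, 0.2903]
ee_rot: [0.0, 0.005, 1.0, 0.0]
wrist_force: [0.7, 0.2, -0.7]
width: 0.0699
grasp_force: 0.0
w11 ctr [ 0.4722 -0.074 ] L,W 0.0365 0.027 yaw 0.0 x 0.454 0.4905 V 216
w11 ctr [ 0.4332 -0.171 ] L,W 0.1215 0.051 yaw 0.0 x 0.3725 0.494 V 208
t11 ctr [ 0.4342 -0.0733] L,W 0.2195 0.0255 yaw 0.0 x 0.3245 0.544 V 119
t11 ctr [ 0.41   -0.1918] L,W 0.1765 0.171 yaw -90.0 x 0.3245 0.4955 V 94
top0 ctr [ 0.5025 -0.0708] L,W 0.083 0.0205 yaw 0.0 x 0.461 0.544 V 160
top0 ctr [ 0.435  -0.1686] L,W 0.1212 0.0573 yaw -0.3 x 0.3745 0.4955 V 142
top0 ctr [ 0.438  -0.2625] L,W 0.159 0.035 yaw 0.0 x 0.3585 0.5175 V 172
top0 ctr [ 0.4288 -0.399 ] L,W 0.1255 0.0596 yaw -0.3 x 0.366 0.4915 V 164
t11 ctr [ 0.4575 -0.4011] L,W 0.1642 0.0709 yaw -79.8 x 0.4085 0.5045 V 90
top0 ctr [ 0.5802 -0.2906] L,W 0.1222 0.0482 yaw 4.1 x 0.5185 0.642 V 157
t11 ctr [ 0.5801 -0.2904] L,W 0.122 0.0475 yaw 3.7 x 0.519 0.6415 V 146
top0 ctr [ 0.5817 -0.4045] L,W 0.0775 0.071 yaw 0.0 x 0.543 0.6205 V 131
top0 ctr [ 0.5818 -0.473 ] L,W 0.1495 0.019 yaw 0.0 x 0.507 0.6565 V 134
t11 ctr [ 0.5811 -0.404 ] L,W 0.079 0.0705 yaw -1.3 x 0.5415 0.62 V 117
t11 ctr [ 0.5818 -0.473 ] L,W 0.1495 0.019 yaw 0.0 x 0.507 0.6565 V 143
t 30.1 tcp [ 0.4053 -0.19    0.2904] turn [0.    0.002 0.004] shift [-1.159  0.809 11.135]
```

```bash
python3 -m crank '[[[-0.57,0.38,1,0,0,-0.08,70],[-0.57,0.38,1,0,0,0,70],[0,0,1,0,0,0,70],[0,0,1,0,0,0,70],[0,0,1,0,0,0,70],[0,0,1,0,0,0,70],[0,0,1,0,0,0,70],[0,0,1,0,0,0,70],[0,0,1,0,0,0,70],[0,0,1,0,0,0,70],[0,0,0.6,0,0,0,70],[0,0,0.5,0,0,0,70]]]'
python3 -m crank '[[[0,0,0,0,0,0,0],[0,0,0,0,0,0,0],[0,0,0,0,0,0,0],[0,0,0,0,0,0,0],[0,0,0,0,0,0,0],[0,0,-0.4,0,0,0,0],[0,0,-0.8,0,0,0,0],[0,0,-0.8,0,0,0,0],[0,0,-0.8,0,0,0,0],[0,0,0,0,0,0,0]]]'
python3 - <<'E'
from h import *
snap('top','t12'); det('t12',(.594,-.002),.015,.16); det('top0',(.594,-.002),.015,.16)
det('w7',(.50,-.002),.015,.12)
go([.532,-.048,.02],0)
E
```

```text
t: 31.55
tcp_pos: [0.4342, -0.1708, 0.0122]
ee_rot: [-0.0, -0.0, 1.0, -0.0]
wrist_force: [-0.2, 0.9, 0.7]
width: 0.0702
grasp_force: 0.0
t: 32.8
tcp_pos: [0.4349, -0.1714, 0.0845]
ee_rot: [0.002, 0.0, 1.0, 0.0]
wrist_force: [0.3, 0.3, -1.0]
width: 0.0497
grasp_force: 30.0
t12 ctr [ 0.5818 -0.0032] L,W 0.3175 0.2955 yaw -90.0 x 0.434 0.7295 V 154
top0 ctr [0.5951 0.001 ] L,W 0.2688 0.1655 yaw 0.2 x 0.4605 0.7295 V 171
top0 ctr [ 0.4647 -0.1518] L,W 0.0615 0.0205 yaw 0.0 x 0.434 0.4955 V 140
w7 ctr [ 0.5423 -0.0013] L,W 0.1645 0.1545 yaw -90.0 x 0.465 0.6195 V 239
t 32.9 tcp [ 0.4341 -0.1713  0.0834] turn [ 0.002  0.016 -0.004] shift [-3.914  4.931  2.538]
```

```bash
python3 -m crank '[[[0,0,-1,0,0,0,0],[0,0,-1,0,0,0,0],[0,0,-0.5,0,0,0,0],[0,0,-0.5,0,0,0,0]]]'
python3 - <<'E'
from h import *
for f,a,b in [('w7',(393,117),(520,129)),('w8',(99,86),(249,97)),('w3',(119,217),(257,226))]:
    p,q=atz(f,*a,.015),atz(f,*b,.015); y=np.degrees(np.arctan2(-(q-p)[0],(q-p)[1])); m=(p+q)/2; print(f,p.round(4),q.round(4),'yaw',y.round(2),'w',np.linalg.norm(q-p).round(4),'ctr',(m[:2]+.134*np.array([np.cos(np.radians(y)),np.sin(np.radians(y))])).round(4))
for f,xy in [('w8',(.52,0)),('w7',(.52,0)),('w9',(.52,.02))]: det(f,xy,.015,.1)
go([.532,-.048,.20],0)
E
```

```text
t: 33.35
tcp_pos: [0.4333, -0.1712, 0.1575]
ee_rot: [-0.001, 0.0, 1.0, 0.0]
wrist_force: [-0.3, -0.2, -2.0]
width: 0.0494
grasp_force: 30.0
w7 [ 0.4655 -0.0823  0.015 ] [0.463  0.0784 0.015 ] yaw 0.91 w 0.1607 ctr [5.982e-01 1.000e-04]
w8 [ 0.4642 -0.0782  0.015 ] [0.4617 0.0832 0.015 ] yaw 0.88 w 0.1615 ctr [0.5969 0.0046]
w3 [ 0.4628 -0.0788  0.015 ] [0.4598 0.0843 0.015 ] yaw 1.05 w 0.1631 ctr [0.5953 0.0052]
w8 ctr [0.5408 0.002 ] L,W 0.164 0.1575 yaw -90.0 x 0.462 0.6195 V 178
w7 ctr [ 0.5423 -0.0013] L,W 0.1645 0.1545 yaw -90.0 x 0.465 0.6195 V 239
w9 ctr [0.5405 0.0312] L,W 0.158 0.1175 yaw 0.0 x 0.4615 0.6195 V 164
t 33.4 tcp [ 0.4333 -0.1712  0.1575] turn [ 0.003 -0.013 -0.005] shift [-3.948  4.929 -1.698]
```

```bash
python3 - <<'E'
from h import *
go([.5336,-.0424,.019],.8)
E
python3 -m crank '[[[-0.65,0.86,0,0,0,-0.14,0],[-0.65,0.86,0,0,0,0,0],[-0.65,0.86,0,0,0,0,0],[-0.65,0.86,0,0,0,0,0],[-0.65,0.86,0,0,0,0,0],[-0.65,0.86,0,0,0,0,0],[0,0,1,0,0,0,0],[0,0,1,0,0,0,0],[0,0,1,0,0,0,0],[0,0,1,0,0,0,0],[0,0,0,0,0,0,0],[0,0,0,0,0,0,0]]]'
python3 - <<'E'
from h import *
go([.5336,-.0424,.019],.8)
E
```

```text
t 33.4 tcp [ 0.4333 -0.1712  0.1575] turn [ 0.003 -0.013 -0.138] shift [-4.083  5.096  5.542]
t: 34.85
tcp_pos: [0.5306, -0.0408, 0.0585]
ee_rot: [0.0, -0.007, 1.0, -0.0]
wrist_force: [0.7, 0.0, -0.2]
width: 0.0499
grasp_force: 30.0
t 34.9 tcp [ 0.5306 -0.0408  0.0585] turn [-0.001  0.006  0.009] shift [-0.118 -0.065  1.579]
```

```bash
python3 -m crank '[[[-0.12,-0.06,0.5,0,0,0,0],[0,0,0.5,0,0,0,0],[0,0,0.3,0,0,0,0],[0,0,0.2,0,0,0,0],[0,0,0.08,0,0,0,0],[0,0,0,0,0,0,0],[0,0,0,0,0,0,0]]]'
```

```text
t: 35.72
tcp_pos: [0.5326, -0.0427, 0.0194]
ee_rot: [-0.0, -0.007, 1.0, -0.0]
wrist_force: [-6.2, 1.1, 12.3]
width: 0.0497
grasp_force: 30.0
```

Contact came at floor height. Release, lift, and check.

```bash
python3 -m crank '[[[0,0,0,0,0,0,60],[0,0,0,0,0,0,60],[0,0,-0.2,0,0,0,60],[0,0,-0.8,0,0,0,60],[0,0,-1,0,0,0,60],[0,0,-1,0,0,0,60],[0,0,-1,0,0,0,60],[0,0,-1,0,0,0,60],[0,0,-1,0,0,0,60],[0,0,-1,0,0,0,60],[0,0,-1,0,0,0,60],[0.5,0,-1,0,0,0,60]]]'
python3 -m crank '[[[1,0,0,0,0,0,60],[0,0,0,0,0,0,60],[0,0,0,0,0,0,60]]]'
python3 - <<'E'
from h import *
snap('wrist','w13')
# edges: print intensity/hue profiles across the tray on plane z
im=cv2.imread('pics/w13.png'); h=cv2.cvtColor(im,cv2.COLOR_BGR2HSV)
def prof(p,q,z,n=60):
    out=[]
    for t in np.linspace(0,1,n):
        u,v=proj('w13',[p[0]+(q[0]-p[0])*t,p[1]+(q[1]-p[1])*t,z]); out.append(h[int(round(v)),int(round(u))] if 0<=u<640 and 0<=v<480 else [0,0,0])
    return np.array(out)
a=prof((.53,-.10),(.53,.10),.015,101); print('y -100..100 step2, z.015'); print(' '.join(f'{s}/{v}' for _,s,v in a))
a=prof((.45,-.045),(.55,-.045),.03,51); print('x 450..550 step2'); print(' '.join(f'{s}/{v}' for _,s,v in a))
go([.43,-.40,.29],0)
E
```

```text
t: 37.22
tcp_pos: [0.5205, -0.0428, 0.2442]
ee_rot: [-0.0, -0.007, 1.0, -0.0]
wrist_force: [-0.3, -0.5, 0.7]
width: 0.0601
grasp_force: 0.0
t: 37.6
tcp_pos: [0.4956, -0.0431, 0.2435]
ee_rot: [0.0, -0.007, 1.0, 0.0]
wrist_force: [-0.2, -0.6, 0.3]
width: 0.0602
grasp_force: 0.0
y -100..100 step2, z.015
29/226 29/227 30/228 29/227 29/226 29/227 30/228 38/135 41/130 39/130 74/131 92/142 91/143 90/119 93/140 92/136 118/205 119/219 119/219 119/219 119/218 120/217 122/218 121/219 121/219 119/220 119/220 121/219 123/211 122/215 120/223 120/223 120/223 124/218 124/211 123/213 126/215 126/213 125/215 120/223 119/222 119/227 80/250 80/249 81/249 82/248 86/245 87/243 87/244 84/245 87/244 88/244 85/245 85/246 79/250 75/251 75/251 77/250 79/249 82/248 88/243 90/242 89/242 87/244 84/246 83/246 82/247 81/248 82/247 83/246 85/245 86/245 85/245 83/245 86/243 88/240 89/237 90/237 90/238 88/240 88/240 89/241 85/242 84/245 95/231 94/144 93/143 92/127 99/204 83/246 83/246 45/227 33/226 34/225 32/225 32/224 31/224 31/223 31/223 30/222 30/222
x 450..550 step2
30/194 30/194 33/186 33/186 30/187 90/222 69/252 74/251 89/238 82/246 94/237 102/128 118/214 119/215 118/216 119/215 118/214 119/215 120/215 119/215 120/215 120/215 120/215 120/215 120/215 122/214 122/214 122/214 122/214 122/215 122/215 123/214 123/214 123/214 122/214 123/214 123/214 122/219 121/219 122/218 122/217 122/218 123/218 123/218 123/218 123/218 123/218 123/218 124/218 124/218 123/217
t 37.6 tcp [ 0.4958 -0.0431  0.2433] turn [-0.001  0.001  0.139] shift [  2.631 -14.277  -1.866]
```

```bash
python3 -m crank '[[[0.2,-0.8,-0.4,0,0,0.14,70],[0.26,-0.96,-0.3,0,0,0,70],[0.26,-0.96,-0.3,0,0,0,70],[0.26,-0.96,-0.3,0,0,0,70],[0.26,-0.96,-0.3,0,0,0,70],[0.26,-0.96,-0.3,0,0,0,70],[0.26,-0.96,0,0,0,0,70],[0.26,-0.96,0,0,0,0,70],[0.26,-0.96,0,0,0,0,70],[0.26,-0.96,0,0,0,0,70],[0.26,-0.96,0,0,0,0,70],[0.26,-0.96,0,0,0,0,70]]]'
python3 -m crank '[[[0.26,-0.96,0,0,0,0,70],[0.26,-0.96,0,0,0,0,70],[0.26,-0.96,0,0,0,0,70],[0,0,0,0,0,0,70],[0,0,0,0,0,0,70]]]'
python3 - <<'E'
from h import *
snap('wrist','w14'); det('w14',(.4305,-.4016),.03,.085); go([.431,-.4016,.012],-.5)
E
```

```text
t: 39.15
tcp_pos: [0.4193, -0.3283, 0.2903]
ee_rot: [-0.0, 0.0, 1.0, 0.0]
wrist_force: [0.4, -0.2, 0.4]
width: 0.0697
grasp_force: 0.0
t: 39.78
tcp_pos: [0.3997, -0.3991, 0.2903]
ee_rot: [-0.0, 0.0, 1.0, 0.0]
wrist_force: [0.0, 0.5, 0.2]
width: 0.0701
grasp_force: 0.0
w14 ctr [ 0.428  -0.4037] L,W 0.1213 0.0506 yaw -0.4 x 0.3675 0.4885 V 247
w14 ctr [ 0.429  -0.4818] L,W 0.167 0.0095 yaw 0.0 x 0.3455 0.5125 V 193
t 39.8 tcp [ 0.3998 -0.3989  0.2905] turn [ 0.003 -0.005  0.082] shift [-1.248 -0.097 11.139]
```

```bash
python3 -m crank '[[[-0.57,-0.1,1,0,0,0.07,70],[-0.57,-0.09,1,0,0,0,70],[0,0,1,0,0,0,70],[0,0,1,0,0,0,70],[0,0,1,0,0,0,70],[0,0,1,0,0,0,70],[0,0,1,0,0,0,70],[0,0,1,0,0,0,70],[0,0,1,0,0,0,70],[0,0,1,0,0,0,70],[0,0,0.6,0,0,0,70],[0,0,0.5,0,0,0,70]]]'
python3 -m crank '[[[0,0,0,0,0,0,0],[0,0,0,0,0,0,0],[0,0,0,0,0,0,0],[0,0,0,0,0,0,0],[0,0,0,0,0,0,0],[0,0,-0.4,0,0,0,0],[0,0,-1,0,0,0,0],[0,0,-1,0,0,0,0],[0,0,-1,0,0,0,0],[0,0,-1,0,0,0,0],[0,0,-1,0,0,0,0]]]'
python3 - <<'E'
from h import *
go([.5324,.0445,.06],.8)
E
```

```text
t: 41.32
tcp_pos: [0.4285, -0.4038, 0.0129]
ee_rot: [0.0, 0.003, 1.0, -0.0]
wrist_force: [-0.9, -0.0, 0.1]
width: 0.07
grasp_force: 0.0
t: 42.7
tcp_pos: [0.4277, -0.4039, 0.1494]
ee_rot: [-0.0, 0.004, 1.0, 0.0]
wrist_force: [-0.1, -0.5, -1.1]
width: 0.0498
grasp_force: 30.0
t 42.7 tcp [ 0.4277 -0.4039  0.1494] turn [ 0.002 -0.002 -0.208] shift [-4.439 17.875  3.578]
```

```bash
python3 -m crank '[[[-0.23,0.8,0,0,0,-0.2,0],[-0.24,0.95,0,0,0,0,0],[-0.24,0.95,0,0,0,0,0],[-0.24,0.95,0,0,0,0,0],[-0.24,0.95,0,0,0,0,0],[-0.24,0.95,0,0,0,0,0],[-0.24,0.95,0,0,0,0,0],[-0.24,0.95,0,0,0,0,0],[-0.24,0.95,0,0,0,0,0],[-0.24,0.95,0,0,0,0,0],[-0.24,0.95,0,0,0,0,0],[-0.24,0.95,0,0,0,0,0]]]'
python3 -m crank '[[[-0.24,0.95,0,0,0,0,0],[-0.24,0.95,0,0,0,0,0],[-0.24,0.95,0,0,0,0,0],[-0.24,0.95,0.5,0,0,0,0],[-0.24,0.95,0.5,0,0,0,0],[-0.24,0.95,0.5,0,0,0,0],[-0.24,0.95,0.5,0,0,0,0],[-0.12,0.9,0.5,0,0,0,0],[0,0,0.5,0,0,0,0],[0,0,0.5,0,0,0,0],[0,0,0,0,0,0,0],[0,0,0,0,0,0,0]]]'
python3 - <<'E'
from h import *
go([.5324,.0445,.0195],.8)
E
```

```text
t: 44.2
tcp_pos: [0.4957, -0.1205, 0.1476]
ee_rot: [-0.001, -0.007, 1.0, 0.0]
wrist_force: [-0.2, -0.8, -1.0]
width: 0.0496
grasp_force: 30.0
t: 45.7
tcp_pos: [0.5391, 0.0669, 0.061]
ee_rot: [0.0, -0.006, 1.0, -0.0]
wrist_force: [0.0, -0.0, -0.8]
width: 0.0496
grasp_force: 30.0
t 45.7 tcp [0.5391 0.0669 0.061 ] turn [-0.     0.002 -0.011] shift [ 0.279 -0.892  1.662]
```

```bash
python3 -m crank '[[[0.14,-0.45,0,0,0,0,0],[0.14,-0.44,0.2,0,0,0,0],[0,0,0.5,0,0,0,0],[0,0,0.5,0,0,0,0],[0,0,0.3,0,0,0,0],[0,0,0.12,0,0,0,0],[0,0,0.06,0,0,0,0],[0,0,0,0,0,0,0],[0,0,0,0,0,0,0]]]'
```

```text
t: 46.82
tcp_pos: [0.5317, 0.0449, 0.0204]
ee_rot: [-0.0, -0.007, 1.0, -0.0]
wrist_force: [-10.2, -0.2, 22.5]
width: 0.05
grasp_force: 30.0
```

```bash
python3 -m crank '[[[0,0,0,0,0,0,60],[0,0,0,0,0,0,60],[0,0,-0.2,0,0,0,60],[0,0,-0.8,0,0,0,60],[0,0,-1,0,0,0,60],[0,0,-1,0,0,0,60],[0,0,-1,0,0,0,60],[0,0,-1,0,0,0,60],[0,0,-1,0,0,0,60],[0,0,-1,0,0,0,60],[0,0,-1,0,0,0,60],[0.5,0,-1,0,0,0,60]]]'
python3 -m crank '[[[1,-0.8,0,0,0,0,60],[0,-0.8,0,0,0,0,60],[0,0,0,0,0,0,60],[0,0,0,0,0,0,60]]]'
python3 - <<'E'
from h import *
snap('wrist','w15'); snap('top','t15')
for z in (.03,): det('w15',(.53,0),z,.1)
im=cv2.imread('pics/w15.png'); h=cv2.cvtColor(im,cv2.COLOR_BGR2HSV)
def prof(p,q,z,n):
    return [h[tuple(np.clip(np.round(proj('w15',[*(np.array(p)+(np.array(q)-p)*t),z]))[::-1].astype(int),0,[479,639]))] for t in np.linspace(0,1,n)]
for z in(.03,.036): print(z,' '.join(f'{s}/{v}' for _,s,v in prof((.52,-.09),(.52,.09),z,91)))
print(' '.join(f'{s}/{v}' for _,s,v in prof((.45,.045),(.50,.045),.036,26)))
det('t15',(.581,-.292),.038,.06);det('t15',(.581,-.405),.035,.06)
go([.55,-.291,.29],3)
E
```

```text
t: 48.32
tcp_pos: [0.5199, 0.0448, 0.2445]
ee_rot: [-0.0, -0.007, 1.0, -0.0]
wrist_force: [0.7, 0.7, -0.9]
width: 0.0602
grasp_force: 0.0
t: 48.82
tcp_pos: [0.4954, 0.0047, 0.2439]
ee_rot: [0.0, -0.007, 1.0, 0.0]
wrist_force: [-0.2, 0.1, 0.4]
width: 0.0599
grasp_force: 0.0
w15 ctr [0.5442 0.0052] L,W 0.1835 0.1705 yaw -90.0 x 0.459 0.6295 V 196
0.03 38/127 40/128 40/129 40/128 40/129 40/128 53/131 78/137 95/142 94/127 99/118 108/123 111/120 118/168 119/222 119/221 121/220 120/221 120/221 120/221 120/223 121/222 123/219 125/213 122/221 120/225 120/225 120/225 123/219 126/214 126/215 125/214 125/216 121/225 121/225 125/215 119/171 77/253 75/251 77/250 78/250 80/249 84/246 85/245 85/246 83/246 86/247 101/159 101/151 100/158 100/164 100/163 100/163 100/161 100/150 91/235 68/253 68/251 69/251 79/249 81/248 77/249 73/250 72/251 71/250 72/250 73/250 74/249 75/249 81/247 83/245 81/246 75/248 72/249 72/250 72/249 71/249 71/250 79/248 81/248 90/239 91/135 83/249 79/248 76/246 30/230 29/230 30/228 29/228 29/227 30/227
0.036 38/127 36/126 38/127 38/128 42/129 41/130 42/129 51/131 95/142 94/141 9
[... 391 characters left out ...]
/250 73/250 72/251 71/251 72/250 73/250 74/249 78/248 83/246 84/245 82/247 72/249 73/249 72/249 72/249 70/250 74/249 83/247 89/239 94/171 99/198 80/249 73/245 50/228 29/230 30/229 30/228 30/227 30/226 29/226
34/210 34/209 36/179 36/179 43/174 92/235 64/254 79/250 92/228 84/245 95/206 95/206 73/250 75/249 75/249 75/249 73/249 74/249 73/250 74/249 75/249 75/249 74/249 75/249 77/249 76/249
t15 ctr [ 0.5747 -0.2523] L,W 0.1077 0.0096 yaw 1.3 x 0.521 0.6285 V 109
t15 ctr [ 0.5802 -0.2905] L,W 0.1203 0.0474 yaw 3.8 x 0.521 0.6405 V 117
t15 ctr [ 0.5825 -0.4043] L,W 0.079 0.0705 yaw 0.0 x 0.543 0.622 V 129
t 48.9 tcp [0.4954 0.0049 0.2437] turn [-0.001 -0.002 -0.37 ] shift [ -1.56  -11.934  -1.853]
```

```bash
python3 -m crank '[[[-0.1,-0.8,-0.4,0,0,-0.37,60],[-0.12,-0.93,-0.3,0,0,0,60],[-0.12,-0.93,-0.3,0,0,0,60],[-0.12,-0.93,-0.3,0,0,0,60],[-0.12,-0.93,-0.3,0,0,0,60],[-0.12,-0.93,-0.25,0,0,0,60],[-0.12,-0.93,0,0,0,0,60],[-0.12,-0.93,0,0,0,0,60],[-0.12,-0.93,0,0,0,0,60],[-0.12,-0.93,0,0,0,0,60],[-0.12,-0.93,0,0,0,0,60],[-0.12,-0.93,0,0,0,0,60]]]'
python3 -m crank '[[[-0.12,-0.9,0,0,0,0,60],[0,0,0,0,0,0,60],[0,0,0,0,0,0,60]]]'
python3 - <<'E'
from h import *
snap('wrist','w16'); det('w16',(.5805,-.291),.038,.07); go([.581,-.2915,.016],3)
E
```

```text
t: 50.42
tcp_pos: [0.5448, -0.2694, 0.2896]
ee_rot: [-0.0, -0.026, 1.0, 0.0]
wrist_force: [-0.4, 0.5, -0.1]
width: 0.0604
grasp_force: 0.0
t: 50.8
tcp_pos: [0.5485, -0.2913, 0.2898]
ee_rot: [-0.0, -0.026, 1.0, 0.0]
wrist_force: [-0.2, 0.5, -0.2]
width: 0.0601
grasp_force: 0.0
w16 ctr [ 0.5799 -0.2945] L,W 0.1222 0.039 yaw 4.0 x 0.5185 0.6415 V 240
t 50.9 tcp [ 0.5485 -0.2911  0.29  ] turn [ 0.001 -0.001 -0.   ] shift [-1.297 -0.084 10.96 ]
```

```bash
python3 -m crank '[[[0,0,0,0,0,-0.17,60],[-0.63,-0.11,1,0,0,0,60],[-0.63,-0.11,1,0,0,0,60],[0,0,1,0,0,0,60],[0,0,1,0,0,0,60],[0,0,1,0,0,0,60],[0,0,1,0,0,0,60],[0,0,1,0,0,0,60],[0,0,1,0,0,0,60],[0,0,1,0,0,0,60],[0,0,1,0,0,0,60],[0,0,1,0,0,0,60]]]'
python3 -m crank '[[[0,0,0.04,0,0,0,60],[0,0,0,0,0,0,0],[0,0,0,0,0,0,0],[0,0,0,0,0,0,0],[0,0,0,0,0,0,0],[0,0,0,0,0,0,0],[0,0,-0.4,0,0,0,0],[0,0,-1,0,0,0,0],[0,0,-1,0,0,0,0],[0,0,-1,0,0,0,0],[0,0,-1,0,0,0,0],[0,0,-1,0,0,0,0]]]'
python3 - <<'E'
from h import *
# tray centre (.5965,.001) yaw .8; batten local (.0645,-.05)
c,s=np.cos(np.radians(.8)),np.sin(np.radians(.8)); p=np.array([.5965,.001])+[.0645*c+.05*s,.0645*s-.05*c]; print(p)
go([*p,.0215],.8)
E
```

```text
t: 52.35
tcp_pos: [0.5806, -0.2943, 0.0147]
ee_rot: [0.0, -0.036, 0.999, -0.0]
wrist_force: [-0.3, 0.6, 0.3]
width: 0.0601
grasp_force: 0.0
t: 53.85
tcp_pos: [0.58, -0.2948, 0.1503]
ee_rot: [-0.0, -0.035, 0.999, 0.0]
wrist_force: [0.4, -0.2, -0.5]
width: 0.0382
grasp_force: 30.0
[ 0.66169182 -0.04809457]
t 53.9 tcp [ 0.58   -0.2948  0.1503] turn [ 0.001 -0.001  0.533] shift [-3.406  9.82   5.152]
```

```bash
python3 -m crank '[[[0,0,0,0,0,0.53,0],[-0.3,0.9,0,0,0,0,0],[-0.3,0.9,0,0,0,0,0],[-0.3,0.9,0,0,0,0,0],[-0.3,0.9,0,0,0,0,0],[-0.3,0.9,0,0,0,0,0],[-0.3,0.9,0,0,0,0,0],[-0.3,0.9,0,0,0,0,0],[-0.3,0.9,0.5,0,0,0,0],[-0.3,0.9,0.5,0,0,0,0],[-0.3,0.9,0.5,0,0,0,0],[-0.26,0.82,0.5,0,0,0,0]]]'
python3 -m crank '[[[0,0,0.8,0,0,0,0],[0,0,0.8,0,0,0,0],[0,0,0,0,0,0,0],[0,0,0,0,0,0,0]]]'
python3 - <<'E'
from h import *
go([.658,-.048,.0215],.8)
E
```

```text
t: 55.35
tcp_pos: [0.6585, -0.0465, 0.0977]
ee_rot: [-0.0, -0.007, 1.0, -0.0]
wrist_force: [-0.1, -0.5, -1.0]
width: 0.0377
grasp_force: 30.0
t: 55.85
tcp_pos: [0.6588, -0.0479, 0.0595]
ee_rot: [0.0, -0.007, 1.0, -0.0]
wrist_force: [0.5, -0.5, -0.9]
width: 0.038
grasp_force: 30.0
t 55.9 tcp [ 0.6588 -0.0479  0.0595] turn [-0.002  0.005  0.007] shift [ 0.031 -0.005  1.519]
```

```bash
python3 -m crank '[[[0.03,0,0.5,0,0,0,0],[0,0,0.5,0,0,0,0],[0,0,0.3,0,0,0,0],[0,0,0.15,0,0,0,0],[0,0,0.07,0,0,0,0],[0,0,0,0,0,0,0],[0,0,0,0,0,0,0]]]'
```

```text
t: 56.72
tcp_pos: [0.6576, -0.0482, 0.0216]
ee_rot: [0.0, -0.007, 1.0, -0.0]
wrist_force: [-2.9, 1.6, 5.1]
width: 0.0378
grasp_force: 30.0
```

```bash
python3 -m crank '[[[0,0,0,0,0,0,50],[0,0,0,0,0,0,50],[0,0,-0.2,0,0,0,50],[0,0,-0.8,0,0,0,50],[0,0,-1,0,0,0,50],[0,0,-1,0,0,0,50],[0,0,-1,0,0,0,50],[0,0,-1,0,0,0,50],[0,0,-1,0,0,0,50],[0,0,-1,0,0,0,60],[0,-0.5,-1,0,0,0,80],[0,-1,-1,0,0,0,80]]]'
python3 -m crank '[[[0.36,-0.95,-0.3,0,0,0,80],[0.36,-0.95,-0.3,0,0,0,80],[0.36,-0.95,-0.3,0,0,0,80],[0.36,-0.95,-0.3,0,0,0,80],[0.36,-0.95,-0.3,0,0,0,80],[0.36,-0.95,0,0,0,0,80],[0.36,-0.95,0,0,0,0,80],[0.36,-0.95,0,0,0,0,80],[0.36,-0.95,0,0,0,0,80],[0.36,-0.95,0,0,0,0,80],[0.36,-0.95,0,0,0,0,80],[0.36,-0.95,0,0,0,0,80]]]'
python3 -m crank '[[[0,-0.9,0,0,0,0,80],[0,-0.5,0,0,0,0,80],[0,0,0,0,0,0,80],[0,0,0,0,0,0,80]]]'
python3 - <<'E'
from h import *
snap('wrist','w17'); snap('top','t17'); det('w17',(.582,-.4075),.035,.065); det('t17',(.582,-.4075),.035,.065); go([.582,-.4075,.013],0)
E
```

```text
t: 58.22
tcp_pos: [0.6581, -0.0853, 0.2473]
ee_rot: [0.0, -0.008, 1.0, 0.0]
wrist_force: [0.7, -0.1, -0.1]
width: 0.0745
grasp_force: 0.0
t: 59.72
tcp_pos: [0.5528, -0.3735, 0.2831]
ee_rot: [-0.0, -0.007, 1.0, 0.0]
wrist_force: [-0.2, -0.2, 0.3]
width: 0.08
grasp_force: 0.0
t: 60.22
tcp_pos: [0.5549, -0.4067, 0.2833]
ee_rot: [-0.0, -0.007, 1.0, 0.0]
wrist_force: [1.1, -0.1, -0.3]
width: 0.0803
grasp_force: 0.0
w17 ctr [ 0.5808 -0.4092] L,W 0.0785 0.0605 yaw 0.0 x 0.5415 0.62 V 195
t17 ctr [ 0.5818 -0.4077] L,W 0.1295 0.1295 yaw -90.0 x 0.517 0.6465 V 89
t 60.3 tcp [ 0.555  -0.4064  0.2837] turn [0.    0.002 0.146] shift [-1.081 -0.043 10.827]
```

```bash
python3 -m crank '[[[0,0,0,0,0,0.14,82],[-0.54,-0.06,1,0,0,0,82],[-0.54,-0.05,1,0,0,0,82],[0,0,1,0,0,0,82],[0,0,1,0,0,0,82],[0,0,1,0,0,0,82],[0,0,1,0,0,0,82],[0,0,1,0,0,0,82],[0,0,1,0,0,0,82],[0,0,1,0,0,0,82],[0,0,1,0,0,0,82],[0,0,0.8,0,0,0,82]]]'
python3 -m crank '[[[0,0,0,0,0,0,82],[0,0,0,0,0,0,0],[0,0,0,0,0,0,0],[0,0,0,0,0,0,0],[0,0,0,0,0,0,0],[0,0,0,0,0,0,0],[0,0,-0.4,0,0,0,0],[0,0,-1,0,0,0,0],[0,0,-1,0,0,0,0],[0,0,-1,0,0,0,0],[0,0,-1,0,0,0,0],[0,0,-1,0,0,0,0]]]'
python3 - <<'E'
from h import *
go([.653,.042,.06],.8)
E
```

```text
t: 61.82
tcp_pos: [0.5817, -0.4095, 0.0126]
ee_rot: [-0.0, 0.0, 1.0, 0.0]
wrist_force: [0.8, -0.4, 0.8]
width: 0.0823
grasp_force: 0.0
t: 63.32
tcp_pos: [0.5814, -0.4098, 0.1496]
ee_rot: [-0.0, 0.0, 1.0, 0.0]
wrist_force: [-0.9, -0.9, -0.4]
width: 0.0596
grasp_force: 30.0
t 63.3 tcp [ 0.5814 -0.4098  0.1496] turn [ 0.002 -0.002 -0.137] shift [-3.117 18.03   3.586]
```

```bash
python3 -m crank '[[[-0.15,0.8,0,0,0,-0.14,0],[-0.16,0.95,0,0,0,0,0],[-0.16,0.95,0,0,0,0,0],[-0.16,0.95,0,0,0,0,0],[-0.16,0.95,0,0,0,0,0],[-0.16,0.95,0,0,0,0,0],[-0.16,0.95,0,0,0,0,0],[-0.16,0.95,0,0,0,0,0],[-0.16,0.95,0,0,0,0,0],[-0.16,0.95,0,0,0,0,0],[-0.16,0.95,0,0,0,0,0],[-0.16,0.95,0,0,0,0,0]]]'
python3 -m crank '[[[-0.16,0.95,0,0,0,0,0],[-0.16,0.95,0,0,0,0,0],[-0.16,0.95,0,0,0,0,0],[-0.16,0.95,0,0,0,0,0],[-0.16,0.95,0,0,0,0,0],[-0.16,0.95,0,0,0,0,0],[-0.16,0.95,0.5,0,0,0,0],[-0.1,0.13,0.9,0,0,0,0],[0,0,0.9,0,0,0,0],[0,0,0.9,0,0,0,0],[0,0,0,0,0,0,0],[0,0,0,0,0,0,0]]]'
python3 - <<'E'
from h import *
go([.653,.042,.019],.8)
E
```

```text
t: 64.82
tcp_pos: [0.6256, -0.1262, 0.1485]
ee_rot: [-0.0, -0.007, 1.0, -0.0]
wrist_force: [0.2, 0.5, -0.1]
width: 0.06
grasp_force: 30.0
t: 66.32
tcp_pos: [0.6541, 0.0423, 0.0689]
ee_rot: [0.0, -0.007, 1.0, -0.0]
wrist_force: [1.2, -0.4, -0.7]
width: 0.0597
grasp_force: 30.0
t 66.3 tcp [0.6541 0.0423 0.0689] turn [-0.002  0.003  0.007] shift [ 0.044 -0.011  1.995]
```

```bash
python3 -m crank '[[[0.04,0,0.5,0,0,0,0],[0,0,0.5,0,0,0,0],[0,0,0.5,0,0,0,0],[0,0,0.3,0,0,0,0],[0,0,0.18,0,0,0,0],[0,0,0.05,0,0,0,0],[0,0,0,0,0,0,0],[0,0,0,0,0,0,0]]]'
```

```text
t: 67.32
tcp_pos: [0.6522, 0.0417, 0.0208]
ee_rot: [0.0, -0.008, 1.0, -0.0]
wrist_force: [-11.8, 1.3, 24.2]
width: 0.0601
grasp_force: 30.0
```

```bash
python3 -m crank '[[[0,0,0,0,0,0,70],[0,0,0,0,0,0,70],[0,0,-0.2,0,0,0,70],[0,0,-0.8,0,0,0,70],[0,0,-1,0,0,0,70],[0,0,-1,0,0,0,70],[0,0,-1,0,0,0,70],[0,0,-1,0,0,0,70],[0,0,-1,0,0,0,70],[0,0,-1,0,0,0,70],[0,0,-1,0,0,0,70],[0,0,-1,0,0,0,70]]]'
python3 -m crank '[[[0.9,-0.5,-1,0,0,0,70],[0.9,-0.5,-1,0,0,0,70],[0.9,-0.5,-1,0,0,0,70],[0.9,-0.5,-1,0,0,0,70],[0,0,0,0,0,0,70],[0,0,0,0,0,0,70]]]'
cat > chk.py <<'E'
from h import *
import sys
# warp to the plane of the board tops (36 mm) and split blobs by edges: outlines of faces found by mean-shift colour
f=sys.argv[1]; x0,y0,z=.445,-.1,.036; s=.0005; W,Hh=600,400
c=np.float32([[0,0],[W,0],[W,Hh],[0,Hh]])
Hm=cv2.getPerspectiveTransform(np.float32([proj(f,[x0+a*s,y0+b*s,z]) for a,b in c]),c)
im=cv2.warpPerspective(cv2.imread(f'pics/{f}.png'),Hm,(W,Hh))
hsv=cv2.cvtColor(im,cv2.COLOR_BGR2HSV)
for nm,(x,y,L,Wd) in dict(dark=(.5326,-.0427,.12,.05),pale=(.5317,.0449,.12,.05),batten=(.658,-.048,.12,.038),stub=(.6525,.042,.075,.06)).items():
    def line(p,q): return ' '.join(f"{hsv[int(round((b-y0)/s)),int(round((a-x0)/s))][1]}/{hsv[int(round((b-y0)/s)),int(round((a-x0)/s))][2]}" for a,b in np.linspace(p,q,21) if 0<=(a-x0)/s<W-1 and 0<=(b-y0)/s<Hh-1)
    print(nm,'across, 2mm steps about -y face:',line((x,y-Wd/2-.02),(x,y-Wd/2+.02)),'\n  +y face:',line((x,y+Wd/2-.02),(x,y+Wd/2+.02)),'\n near end:',line((x-L/2-.02,y),(x-L/2+.02,y)))
E
python3 - <<'E'
from h import *
snap('wrist','w18'); print(ctrl.observe()['tcp_pos'])
E
python3 chk.py w18
```

```text
t: 68.82
tcp_pos: [0.6526, 0.0418, 0.2437]
ee_rot: [-0.0, -0.007, 1.0, -0.0]
wrist_force: [-0.3, -0.4, -0.6]
width: 0.0701
grasp_force: 0.0
t: 69.58
tcp_pos: [0.5634, -0.0093, 0.3426]
ee_rot: [-0.0, -0.007, 1.0, 0.0]
wrist_force: [0.6, 0.2, 0.2]
width: 0.0702
grasp_force: 0.0
[ 0.56341569 -0.0092328   0.34200159]
dark across, 2mm steps about -y face: 25/233 27/234 38/189 39/138 41/137 59/133 89/152 91/149 87/135 91/140 109/185 115/227 114/226 115/226 116/225 115/224 116/224 116/225 116/225 116/226 116/226 
  +y face: 116/230 117/228 122/221 122/220 123/222 122/221 122/221 118/226 116/229 116/231 102/231 73/253 71/251 73/251 76/251 79/249 82/247 81/248 79/248 81/249 95/215 
 near end: 30/206 30/206 29/209 31/209 32/208 51/223 63/253 68/253 89/201 89/217 96/232 116/220 117/220 117/220 117/220 117/221 116/220 117/220 117/220 118/219 117/220
pale across, 2mm steps about -y face: 81/249 93/236 99/160 99/159 98/164 99/167 98/166 99/165 98/161 97/144 97/219 69/253 67/252 68/252 75/250 78/249 74/250 70/251 69/252 68/251 69/251 
  +y face: 84/246 76/248 69/250 69/251 70/250 70/251 69/251 71/2
[... 619 characters left out ...]
225 116/225 117/225 117/225 117/225 116/226 117/228 115/180 105/150 104/154 107/159 111/210 100/244 100/243 100/243 100/243 100/243 99/243 99/243 99/243 99/243
stub across, 2mm steps about -y face: 92/216 99/154 100/151 100/151 99/152 99/152 99/154 99/155 71/157 68/161 118/169 120/218 120/217 120/217 119/217 119/210 120/208 119/212 119/218 119/219 120/219 
  +y face: 118/218 118/218 118/218 118/218 117/215 116/208 117/201 115/193 116/184 117/175 105/185 88/236 78/248 53/235 34/223 36/222 39/221 42/218 44/214 44/213 42/212 
 near end: 82/247 82/247 82/247 82/247 83/247 83/247 89/244 106/185 112/132 111/129 110/134 118/195 118/222 118/221 118/221 119/221 118/220 118/220 118/220 118/220 118/219
```

```bash
python3 - <<'E'
from h import *
snap('top','t19'); 
for f in('t10','t19'):
    h=cv2.cvtColor(cv2.imread(f'pics/{f}.png')[180:320,150:250],cv2.COLOR_BGR2HSV)
    for n,a,b in(('blue',(105,120,50),(125,255,255)),('yellow',(20,130,60),(32,255,255))):
        y,x=np.nonzero(cv2.inRange(h,a,b)); 
        for nm,k in(('left',x<60),('right',x>=60)): print(f,n,nm,k.sum(),(x[k].mean()+150).round(1) if k.any() else '',(y[k].mean()+180).round(1) if k.any() else '')
print(ctrl.finish_job())
E
```

```text
t10 blue left 316 178.6 229.3
t10 blue right 0  
t10 yellow left 696 185.0 285.3
t10 yellow right 100 226.5 216.4
t19 blue left 0  
t19 blue right 0  
t19 yellow left 0  
t19 yellow right 0  
the job is handed in; nothing more can be done
None
```

I handed the job in: all four offcuts are in the tray and both push blocks hang on their own hooks. I checked the offcuts with the wrist camera after the last placing, but saw the blocks and tape only right after hanging, because the arm apparently hid them in the last overhead check and I handed in without another look.

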